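# Turn the cheeses, find the marked one and bring it under the sampling needle

### The arm

A 7-joint arm with a two-finger parallel gripper is mounted at the origin on the work surface. World frame = base frame: x ahead of the robot, y to its left, z up, the work surface at z = 0. Lengths are in m, angles in degrees, forces in N, time in s.
With the tool pointing down it reaches from about 0.425 to 0.875 m from the base axis. Payload 4.7 kg.
Tool frame: the origin (TCP) lies between the finger pads; the fingertips stand env.finger_overhang ahead of it and the grasp point (between the pads) lies 5 mm behind it (env.finger_overhang is the distance from the TCP to the fingertips, in m); z points along the fingers, y is the line along which they close (so a half turn about z gives the same grasp; the last joint's range is limited). The gripper opens to 87 mm and grips with 3 to 60 N. Pads are 19 mm wide; open, the fingers measure 117 mm over their backs; the gripper's body (75 mm by 190 mm) begins 51 mm behind the grasp point.
Start: joints at [69.849, 18.392, -4.016, 83.108, 1.295, 78.541, -3.26], TCP at [0.232, -0.607, 0.237] pointing down, gripper open.
Joint ranges: [-163.93, 163.93], [-17.29, 119.83], [-79.2, 71.16], [3.27, 140.29], [-89.18, 269.18], [5.43, 117.66], [-154.24, 154.24]. Speed limits (degrees/s): [147.25, 147.25, 180, 180, 180, 180, 180].

### API

Orientations are given as [roll, pitch, yaw] about the fixed x, y, z axes, in that order (R = Rz(yaw) Ry(pitch) Rx(roll)).
In Python, from cell import telemetry, eyes, env, models gives the robot as it stands. The module is installed in compiled form; this text tells all that it offers.
- The arm moves only by the tool drive_tool, never from a script. Its arguments are lists of equal length, an entry for each row: "angular": the turn, a rotation vector about the tool's x, y, z in rad, a list of three; "delta_pos": the shift along the tool's x, y, z in cm, a list of three; "gripper": the finger opening in cm, from 0 to 8.7. A call has 1 to 20 rows; each row shifts and turns the commanded pose from where the row before left it, along the tool's axes as they then stand; what a row does not reach is not made up. A row lasts 1/10 s, in which the tool goes at most 50 mm and 8.59 degrees, less where a joint would pass 70% of its speed; a pose out of reach is approached as far as the arm can. A call with a gripper value outside its range is refused whole. The fingers move at their own pace and stop on an object; "squeeze" is the grip in N (left out, the last holds). Time passes only in rows, so rows that do not move let the fingers close. It gives the time, the measured TCP pose, the force, the opening and the grip force at its end, in the units of the state.
- telemetry.get_obs(): the state, without advancing time (a new reading comes with each control period).
- eyes.read_camera(name): name is "scene" or "top" or "wrist"; returns a dict with "pixels" (480x640x3 uint8, red, green, blue), "mtx" (3x3 intrinsics, pixels), "origin" and "orientation" of the camera in the world. Camera axes: x right, y down, z forward; pixel columns grow to the right and rows downward; lengths in m; the calibration is good to about 2 mm. The wrist camera is an equidistant fisheye: a pixel r from the principal point sees the ray r / f radians off the axis. A picture is of the moment at which its call begins. There is no depth.
- env.sign_off(): hands the job in; it is judged then, once.
Trained networks look in a picture, given as the dict that the camera call returned (one of the last four; its "shot" number tells which), for a name from the list of things; names that differ only in an ending like _2 or _b are one class to them, and where a whole thing is asked for, a point or a joint stands for the part that bears it (a point fixed in the world has none). Each returns a list of dicts, best first, with "p" (0 to 1); they miss things now and then, are a little off and sometimes report something else, mostly with a low value. They report only what shows in the picture. A call takes as long as a camera call. They do not tell look-alikes from the thing itself.
- models.search_frame(picture, target): "centre" ([column, row] in pixels, amid what is visible of it).
- models.cut_out(picture, target): "pixels" (480x640 bool, what is visible of it) and "centre" ([column, row] in pixels, amid what is visible of it).
The state is a dict: "time_s": time; "qpos": joint angles; "joint_velocities": joint speeds; "effort": joint torques, N m; "tool_pos": TCP position; "tool_rot": TCP orientation; "force": force on the tool from outside, world axes, zero at the start; "wrist_torque": the same for the moment, N m; "grip_width": finger opening in m; "grasp_force": force on a finger pad.
Only numpy, scipy, OpenCV 4.12 (cv2) and the standard library are available. Lean on these libraries where they do the work, as an engineer would, in place of code of your own. Each camera call takes 0.05 s, during which the arm holds its last target. There are 200 camera calls.

### The job

Turn every cheese on the wooden board over, so that its underside faces up. One of them has a round dark mark on its underside: set that one, mark up, on the white sliding tray, then slide the loaded tray (it has an upright steel grip) along the bench, without lifting it, until the needle of the sampling stand points right at the mark. Leave the other cheeses lying flat on the board, turned over, and leave the things around the work alone.

Things in the scene. Friction and masses are not known exactly. Their poses are not given: they have to be found in the camera images.
- board: the fixed wooden ageing board, 280 (x) x 360 (y) x 15 mm thick, flat on the bench; origin at the centre of its underside, so its top is 15 mm above the origin. The cheeses start on it with at least 45 mm between them
- cheese_a_center (a point): a brick of hard-rinded cheese, 60 (its own x) x 80 (its own y) x 40 mm (its own z), 0.14 to 0.28 kg, all alike from above; the point is its centre, 20 mm from both large faces. Its z axis points up at the start and must point down once it has been turned over. Standing on its 60 x 40 end it is stable. Three or four cheeses are there at a start; any of them may be the marked one.
- cheese_b_center (a point): a brick of hard-rinded cheese, 60 (its own x) x 80 (its own y) x 40 mm (its own z), 0.14 to 0.28 kg, all alike from above; the point is its centre, 20 mm from both large faces. Its z axis points up at the start and must point down once it has been turned over. Standing on its 60 x 40 end it is stable. Three or four cheeses are there at a start; any of them may be the marked one.
- cheese_c_center (a point): a brick of hard-rinded cheese, 60 (its own x) x 80 (its own y) x 40 mm (its own z), 0.14 to 0.28 kg, all alike from above; the point is its centre, 20 mm from both large faces. Its z axis points up at the start and must point down once it has been turned over. Standing on its 60 x 40 end it is stable. Three or four cheeses are there at a start; any of them may be the marked one.
- cheese_d_center (a point): a brick of hard-rinded cheese, 60 (its own x) x 80 (its own y) x 40 mm (its own z), 0.14 to 0.28 kg, all alike from above; the point is its centre, 20 mm from both large faces. Its z axis points up at the start and must point down once it has been turned over. Standing on its 60 x 40 end it is stable. Three or four cheeses are there at a start; any of them may be the marked one.
- mark (a point): centre of the round dark mark, 24 mm across, flat on the underside (the face that is down at the start) of one of the cheeses; it lies 8 mm along x and 18 mm along y from the middle of that face, in that cheese's own axes
- tray: loose white sliding tray, 0.35 kg, lying on the bench: a plate 215 (x) x 100 (y) x 10 mm with a steel grip standing on it. Origin on the underside below the middle of the place for the cheese; the plate runs from x = -160 to +55 mm and y = -50 to +50 mm. It slides freely on the bench in every direction
- tray_spot (a point): middle of the place for the cheese, on the tray's upper face (10 mm above the bench)
- tray_handle (a point): on the tray's upright steel grip, a fin 44 mm long (tray x), 16 mm thick (tray y, the way to pinch it), from 10 to 64 mm above the bench; this point is 42 mm above the bench on its middle line, 125 mm from tray_spot towards the tray's -x
- needle_tip (a point): tip of the fixed needle of the sampling stand, pointing straight down, 64 mm above the bench (a cheese on the tray reaches 50 mm). The needle is carried by a 28 mm wide spindle that starts 98 mm above the bench, on an arm 111 to 139 mm above the bench that runs to the stand's own -y to a column 140 mm away; the stand's foot plate begins 95 mm from the tip in that direction. Leave room for the gripper: the cheese is loaded while the tray stands clear of the needle
- big_wheel: bystander: a big dark cheese wheel, 140 mm across, 70 mm high, beyond the board; origin under its centre
- jar: bystander: a jar 64 mm across, 100 mm high; origin under its centre
- bowl: bystander: a steel bowl 120 mm across, 50 mm high; origin under its centre
- brush: bystander: a brush lying on the bench; origin near its middle
Things that resemble listed ones, but are neither listed nor needed, are in the scene too. Leave any blue look-alike of the part that bears cheese_a_center alone.

How it is judged (in metres and radians):
On the way:
1. the marked cheese lies flat on the tray, mark up, let go, while the mark is still more than 50 mm to the side of the needle (angle between cheese_c_center's own z axis and vertical above 2.97 rad and z of cheese_c_center in the frame of tray_spot between 0.015 and 0.026 m and x of cheese_c_center in the frame of tray_spot between -0.055 and 0.055 m and y of cheese_c_center in the frame of tray_spot between -0.05 and 0.05 m and horizontal distance between mark and needle_tip above 0.05 m and contact force between the fingers and cheese_c below 0.05 N), for 0.2 s.
At the end, for the whole second after the job is handed in: Every unmarked cheese lies flat (within 10 degrees) on the board with its first underside up, its centre within the board's edges; the marked cheese lies flat on the tray, mark up; the tray lies on the bench; the needle tip is within 10 mm, seen from above, of the mark's centre; all at rest (angle between each of cheese_a_center, cheese_b_center, cheese_d_center, cheese_c_center's own z axis and vertical above 2.97 rad and x of cheese_a_center in the frame of board between -0.14 and 0.14 m and y of cheese_a_center in the frame of board between -0.18 and 0.18 m and height (world z) of cheese_a_center between 0.03 and 0.042 m and x of cheese_b_center in the frame of board between -0.14 and 0.14 m and y of cheese_b_center in the frame of board between -0.18 and 0.18 m and height (world z) of cheese_b_center between 0.03 and 0.042 m and x of cheese_d_center in the frame of board between -0.14 and 0.14 m and y of cheese_d_center in the frame of board between -0.18 and 0.18 m and height (world z) of cheese_d_center between 0.03 and 0.042 m and z of cheese_c_center in the frame of tray_spot between 0.015 and 0.026 m and x of cheese_c_center in the frame of tray_spot between -0.055 and 0.055 m and y of cheese_c_center in the frame of tray_spot between -0.05 and 0.05 m and horizontal distance between mark and needle_tip below 0.01 m and height (world z) of tray below 0.006 m and angle between tray's own z axis and vertical below 0.06 rad and linear speed of each of cheese_a, cheese_b, cheese_c, cheese_d, tray below 0.02 m/s); the robot touches nothing.
It fails at once if a bystander (big wheel, jar, bowl or brush) is shoved more than 50 mm away (distance of any of big_wheel, jar, bowl, brush from where it was at the start of the episode above 0.05 m).
It fails at once if the tray is lifted more than 30 mm off the bench (height (world z) of tray above 0.03 m).
Of cheese_a, cheese_b, cheese_d only 2 to 3 are there at a start; the rules pass over those that are not, and their reading is None.
At some moment in a run one of cheese_a, cheese_b, cheese_d, tray may be knocked a few centimetres aside while the robot is not near it.
Once in a run the grip may slacken for a moment while it holds something.
It also fails if it takes over 210 s, if anything falls off the work surface, if the arm or the gripper's body presses on something with over 40 N, if the wrist force passes 120 N, or if a joint passes its speed limit or range.

## Working session

There is one attempt and no reset: what is moved stays moved. The work goes in short steps, Python scripts to look and compute and a tool call to move; the robot and the scene stay as the last step left them, time stands still between calls to the robot, and variables do not carry over. Pictures are saved under pics/ and viewed, at most 14 in all, crops included, and the job is handed in when it is done.

Besides the shell and the picture viewer there is one more tool, called after "Call:" in YAML: its name, and indented under it one key for each argument. drive_tool: Moves the arm, as the interface text tells. Its arguments: {"type":"object","properties":{"angular":{"type":"array","items":{"type":"array","items":{"type":"number"}}},"delta_pos":{"type":"array","items":{"type":"array","items":{"type":"number"}}},"gripper":{"type":"array","items":{"type":"number"}},"squeeze":{"type":"number"}},"required":["angular","delta_pos","gripper"]}

```bash
mkdir -p pics
python3 - <<'E'
from cell import telemetry, eyes, env, models
import cv2, numpy as np
o=telemetry.get_obs(); print({k:o[k] for k in ('time_s','tool_pos','tool_rot','grip_width')}, env.finger_overhang)
for n in ('scene','top'):
    p=eyes.read_camera(n); cv2.imwrite(f'pics/{n}0.png',p['pixels'][:,:,::-1]); print(n,p['mtx'],p['origin'],p['orientation'])
    for t in ('board','cheese_a_center','tray','tray_handle','needle_tip','tray_spot','mark','jar','bowl','brush','big_wheel'):
        print(t,[(np.round(d['centre']).tolist(),round(d['p'],2)) for d in models.search_frame(p,t)])
E
```

```text
{'time_s': 0.0, 'tool_pos': array([ 0.232239  , -0.60654167,  0.23549222]), 'tool_rot': array([-1.79893809e+02,  6.34488065e-03,  2.09575947e+01]), 'grip_width': 0.08701112677933513} 0.014
scene [[434.75266677   0.         317.90857135]
 [  0.         434.75266677 232.47012952]
 [  0.           0.           1.        ]] [1.19429711 0.63906986 0.8854534 ] [-133.32429159    1.19135894  131.28394998]
board [([386.0, 277.0], 0.78)]
cheese_a_center [([419.0, 247.0], 0.93), ([480.0, 345.0], 0.88)]
tray [([274.0, 220.0], 0.9)]
tray_handle [([274.0, 217.0], 0.78)]
needle_tip [([189.0, 164.0], 0.88)]
tray_spot []
mark [([348.0, 236.0], 0.82)]
jar [([206.0, 251.0], 0.74)]
bowl [([507.0, 277.0], 0.82)]
brush [([252.0, 150.0], 0.63)]
big_wheel [([250.0, 291.0], 0.93)]
top [[468.88375946   0.         321.96764482]
 [  0.         468.88375946 244.85684402]
 [  0.           0.           1.        ]] [0.35065782 0.06117534 1.42697095] [-171.40229945   -0.6269797   -90.54162653]
board [([256.0, 266.0], 0.71)]
cheese_a_center [([243.0, 305.0], 0.79), ([152.0, 249.0], 0.67)]
tray [([377.0, 251.0], 0.6)]
tray_handle [([378.0, 251.0], 0.91)]
needle_tip [([486.0, 230.0], 0.78)]
tray_spot [([382.0, 250.0], 0.61)]
mark [([301.0, 271.0], 0.7), ([323.0, 172.0], 0.18)]
jar [([382.0, 169.0], 0.75)]
bowl [([163.0, 318.0], 0.69)]
brush [([497.0, 315.0], 0.78)]
big_wheel [([322.0, 169.0], 0.61)]
```

View pics/scene0.png

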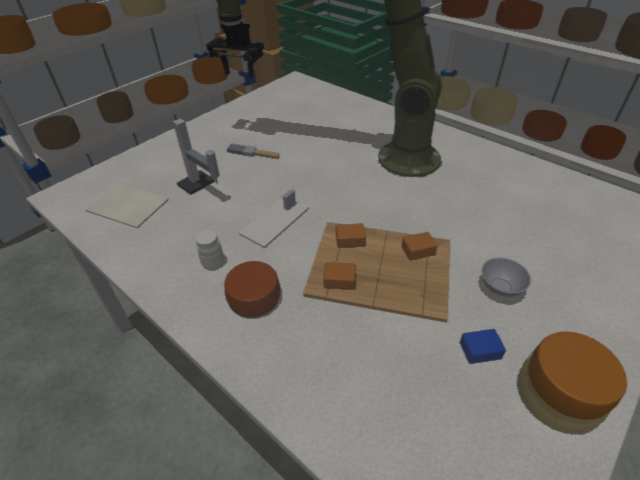

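View pics/top0.png

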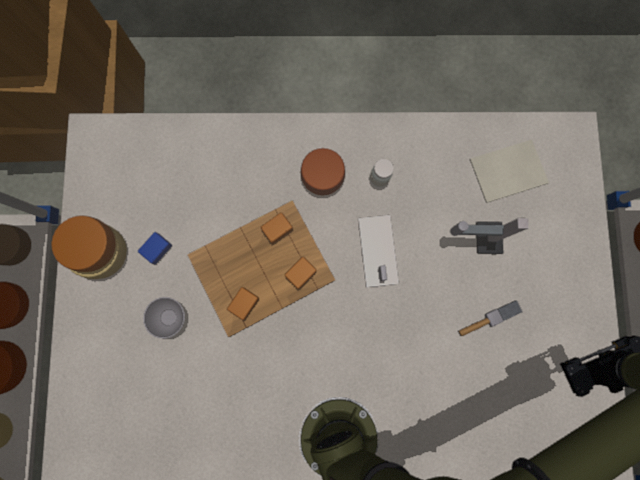

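The scene shows three cheeses on the board, in the top view at about (277,228), (301,272) and (243,304). The blue look-alike at (154,248) is off the board, so I leave it alone. The tray is at (378,252) with its grip at (382,273), and the needle's spindle is near (460,228).

```bash
cat > h.py <<'E'
from cell import telemetry, eyes, env, models
import cv2, numpy as np
from scipy.spatial.transform import Rotation as R
from scipy.optimize import minimize
def rot(e): return R.from_euler('xyz',e,degrees=True)
def proj(p,X):
    c=rot(p['orientation']).inv().apply(np.atleast_2d(X)-p['origin'])
    if p.get('fish'):
        th=np.arctan2(np.hypot(c[:,0],c[:,1]),c[:,2]); s=th/np.maximum(np.hypot(c[:,0],c[:,1]),1e-9)
        u=c[:,:2]*s[:,None]
    else: u=c[:,:2]/c[:,2:]
    K=np.array(p['mtx']); return u*[K[0,0],K[1,1]]+K[:2,2]
def ray(p,uv):
    K=np.array(p['mtx']); u=(np.array(uv,float)-K[:2,2])/[K[0,0],K[1,1]]
    if p.get('fish'):
        t=np.hypot(*u); d=np.array([*(u/max(t,1e-9)*np.sin(t)),np.cos(t)])
    else: d=np.array([*u,1.])
    return rot(p['orientation']).apply(d)
def plane(p,uv,z):
    d=ray(p,uv); o=np.array(p['origin']); return o+d*(z-o[2])/d[2]
def tri(ps,uvs):
    A=0;b=0
    for p,uv in zip(ps,uvs):
        d=ray(p,uv); d/=np.linalg.norm(d); M=np.eye(3)-np.outer(d,d); A=A+M; b=b+M@np.array(p['origin'])
    return np.linalg.solve(A,b)
def cam(n):
    p=eyes.read_camera(n); p['fish']=n=='wrist'; return p
def save(p,n,box=None,k=1):
    im=p['pixels'][:,:,::-1]
    if box: im=im[box[1]:box[3],box[0]:box[2]]
    cv2.imwrite(f'pics/{n}.png',cv2.resize(im,None,fx=k,fy=k,interpolation=cv2.INTER_CUBIC))
def box(x0,x1,y0,y1,z0,z1): return np.array([[x,y,z] for x in(x0,x1) for y in(y0,y1) for z in(z0,z1)])
S=4
def fit(obs,corners,x0):
    """obs: list of (picture, mask); corners: box in its frame (z absolute); fit x,y,yaw(deg) by IoU"""
    big=[cv2.resize(m.astype(np.uint8),None,fx=S,fy=S,interpolation=cv2.INTER_NEAREST)>0 for _,m in obs]
    def cost(v):
        X=rot([0,0,v[2]]).apply(corners)+[v[0],v[1],0]; c=0
        for (p,_),m in zip(obs,big):
            h=cv2.convexHull(((proj(p,X)+.5)*S).astype(np.float32)).astype(np.int32)
            im=np.zeros(m.shape,np.uint8); cv2.fillConvexPoly(im,h,1); im=im>0
            c+=1-(im&m).sum()/(im|m).sum()
        return c/len(obs)
    best=None
    for dy in (0,45,90,135):
        s=np.array([[0,0,0],[.01,0,0],[0,.01,0],[0,0,25]])+np.array(x0)+[0,0,dy]
        r=minimize(cost,x0,method='Nelder-Mead',options=dict(initial_simplex=s,xatol=1e-4,fatol=1e-4))
        if best is None or r.fun<best.fun: best=r
    return best.x.round(4),round(best.fun,3)
def cheesemask(p,zone=None):
    """cheese-brown blobs near given pixels"""
    hsv=cv2.cvtColor(p['pixels'],cv2.COLOR_RGB2HSV)
    return hsv
E
python3 - <<'E'
from h import *
T=cam('top');Sc=cam('scene')
for p in(T,Sc):
    h=cv2.cvtColor(p['pixels'],cv2.COLOR_RGB2HSV)
    for u,v in ([(277,228),(270,250),(301,272),(295,290),(378,240),(360,290)] if p is T else [(350,240),(340,282),(340,255)]): print(u,v,h[v,u])
    print([(np.round(d['centre']).tolist(),round(d['p'],2),int(d['pixels'].sum())) for d in models.cut_out(p,'cheese_a_center')],
     [(np.round(d['centre']).tolist(),round(d['p'],2),int(d['pixels'].sum())) for d in models.cut_out(p,'tray')])
for z in(.015,.064,.098): print(z, plane(T,[460,228],z))
print('tri needle?',tri([T,Sc],[[460,228],[213,178]]))
print('handle',tri([T,Sc],[[382,273],[290,198]]))
for uv in [(277,228),(301,272),(243,304)]: print('ch',plane(T,uv,.055))
print('tray',[plane(T,uv,.01)[:2].round(3) for uv in [(360,217),(389,215),(397,285),(368,288)]])
print('board',[plane(T,uv,.015)[:2].round(3) for uv in [(189,256),(293,202),(334,279),(230,335)]])
for k,uv in dict(wheel=(323,172),jar=(381,172),bowl=(166,318),brush=(490,318),blue=(154,248)).items(): print(k,plane(T,uv,.03)[:2].round(3))
save(T,'stand',(420,190,560,270),5)
E
```

```text
277 228 [ 14 154 156]
270 250 [ 16 118 132]
301 272 [ 14 156 159]
295 290 [ 16 123 139]
378 240 [ 15  17 183]
360 290 [ 14  24 157]
[([241.0, 301.0], 0.91, 601), ([152.0, 249.0], 0.72, 631)] [([378.0, 251.0], 0.91, 2223)]
350 240 [ 14 134  78]
340 282 [ 14 129  79]
340 255 [ 16 107 121]
[([418.0, 244.0], 0.81, 742), ([482.0, 348.0], 0.66, 1171)] [([273.0, 220.0], 0.75, 1760), ([390.0, 280.0], 0.35, 8581)]
0.015 [ 0.61306832 -0.38090143  0.015     ]
0.064 [ 0.60396182 -0.36555992  0.064     ]
0.098 [ 0.59764302 -0.3549148   0.098     ]
tri needle? [ 0.59523231 -0.35367386  0.08599116]
handle [ 0.47367641 -0.13254116  0.04309815]
ch [0.60966999 0.17739123 0.055     ]
ch [0.47793905 0.10644849 0.055     ]
ch [0.3863552  0.27475731 0.055     ]
tray [array([ 0.651, -0.075]), array([ 0.656, -0.164]), array([ 0.44 , -0.182]), array([ 0.432, -0.094])]
board [array([0.533, 0.446]), array([0.698, 0.132]), array([0.46 , 0.008]), array([0.297, 0.318])]
wheel [0.789 0.039]
jar [ 0.788 -0.141]
bowl [0.348 0.503]
brush [ 0.339 -0.451]
blue [0.556 0.548]
```

View pics/stand.png

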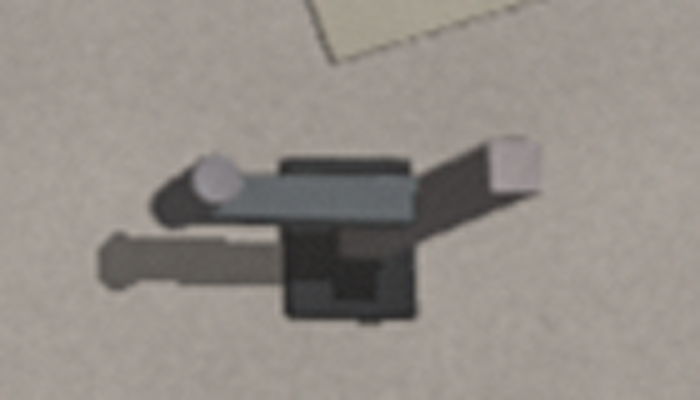

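Spindle disc in the crop at (217,180), its lower end at (173,207), and the column to its right (world −y). Next I fit the cheese poses.

```bash
cat >> h.py <<'E'
def blob(p,X,thr,rad=45):
    """saturation blob around the projection of X"""
    sat=cv2.GaussianBlur(cv2.cvtColor(p['pixels'],cv2.COLOR_RGB2HSV)[:,:,1],(3,3),0)
    u,v=proj(p,X)[0].round().astype(int); m=np.zeros(sat.shape,np.uint8)
    m[v-rad:v+rad,u-rad:u+rad]=(sat[v-rad:v+rad,u-rad:u+rad]>thr)
    n,l,st,ce=cv2.connectedComponentsWithStats(m)
    i=1+np.argmin(np.hypot(*(ce[1:]-[u,v]).T)+1e3*(st[1:,4]<60)); return l==i
CH=box(-.03,.03,-.04,.04,.015,.055)
E
python3 - <<'E'
from h import *
T=cam('top');Sc=cam('scene')
for c in [(.605,.175),(.475,.104),(.383,.27)]:
    X=[*c,.04]; m1=blob(T,X,138); m2=blob(Sc,X,118)
    print(c,m1.sum(),m2.sum(), fit([(T,m1)],CH,[*c,0]), fit([(Sc,m2)],CH,[*c,0]), fit([(T,m1),(Sc,m2)],CH,[*c,0]))
print('spindle',plane(T,[454.6,231.4],.098), plane(T,[463.4,226],.17),'foot',plane(T,[476.6,237],.008),[plane(T,q,.008) for q in([502,222],[503,253])])
W=cam('wrist'); print(W['mtx'],W['origin'],W['orientation'])
save(Sc,'stand_sc',(160,100,260,210),5)
E
```

```text
(0.605, 0.175) 528 832 (array([ 0.6149,  0.1822, 35.5481]), np.float64(0.128)) (array([ 0.6129,  0.179 , 36.2901]), np.float64(0.076)) (array([ 0.6131,  0.1799, 35.2578]), np.float64(0.108))
(0.475, 0.104) 558 635 (array([ 0.478 ,  0.1101, 44.2026]), np.float64(0.062)) (array([ 0.4765,  0.1064, 41.6011]), np.float64(0.135)) (array([ 0.478 ,  0.1094, 44.2645]), np.float64(0.105))
(0.383, 0.27) 587 721 (array([ 0.3902,  0.2793, 56.1279]), np.float64(0.081)) (array([ 0.3886,  0.2777, 50.1575]), np.float64(0.149)) (array([ 0.3892,  0.2783, 55.0274]), np.float64(0.121))
spindle [ 0.58777636 -0.33873089  0.098     ] [ 0.58975778 -0.34200794  0.17      ] foot [ 0.58581309 -0.4328781   0.008     ] [array([ 0.6322922 , -0.51460518,  0.008     ]), array([ 0.53547777, -0.51118641,  0.008     ])]
[[371.64829954   0.         316.89296351]
 [  0.         371.64829954 245.19418372]
 [  0.           0.           1.        ]] [ 0.30013623 -0.58074558  0.38476689] [ 1.64580517e+02  9.91884491e-03 -6.90532807e+01]
```

View pics/stand_sc.png

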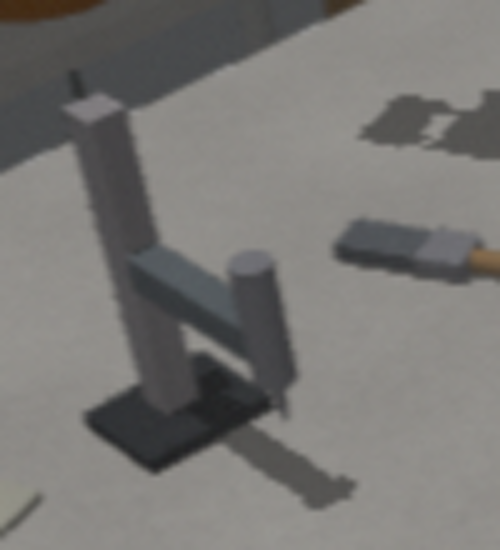

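Call:
drive_tool:
  angular:
    - [0, 0, 0]
    - [0, 0, 0]
    - [0, 0, 0]
    - [0, 0, 0]
    - [0, 0, 0]
    - [0, 0, 0]
    - [0, 0, 0]
    - [0, 0, 0]
    - [0, 0, 0]
    - [0, 0, 0]
    - [0, 0, 0]
    - [0, 0, 0]
  delta_pos:
    - [2, 0, -4]
    - [2, 3, -3]
    - [2.5, 3.5, 0]
    - [2.5, 3.5, 0]
    - [2.5, 3.5, 0]
    - [2.5, 3.5, 0]
    - [2.5, 3.5, 0]
    - [2.5, 3.5, 0]
    - [2.5, 3.5, 0]
    - [2.5, 3.5, 0]
    - [2.5, 3.5, 0]
    - [0, 0, 0]
  gripper: [8.7, 8.7, 8.7, 8.7, 8.7, 8.7, 8.7, 8.7, 8.7, 8.7, 8.7, 8.7]

```text
time_s: 2.85
tool_pos: [0.5153, -0.7381, 0.3012]
tool_rot: [178.3, 0.6, 24.9]
force: [0.9, 1.4, -0.2]
grip_width: 0.087
grasp_force: 0.0
```

The needle tip is near scene pixel (217,183). I went the wrong way because tool y is flipped, so I'm adding a move planner that gives tool-frame increments.

```bash
cat >> h.py <<'E'
from scipy.linalg import expm, logm
def tool(yaw,tilt=0): return R.from_euler('z',yaw,degrees=True)*R.from_euler('x',180,degrees=True)*R.from_euler('y',tilt,degrees=True)
def T4(r,p): M=np.eye(4); M[:3,:3]=r.as_matrix(); M[:3,3]=p; return M
def plan(*steps):
    """steps: (pos,yaw,tilt); prints the per-row twist in tool axes (rad, cm) and rows needed"""
    o=telemetry.get_obs(); M=T4(rot(o['tool_rot']),o['tool_pos'])
    for pos,yaw,tilt in steps:
        G=T4(tool(yaw,tilt),pos); L=np.real(logm(np.linalg.inv(M)@G))
        w=np.array([L[2,1],L[0,2],L[1,0]]); v=L[:3,3]*100
        n=int(max(np.ceil(np.linalg.norm(w)/.148),np.ceil(np.linalg.norm(v)/4.8),1))
        print(n,'rows  ang',(w/n).round(4).tolist(),' d',(v/n).round(3).tolist(),' total',w.round(3),v.round(2)); M=G
    return
E
python3 - <<'E'
from h import *
o=telemetry.get_obs();print(o['tool_pos'],o['tool_rot'],o['qpos'])
print('needle sc',[plane(cam('scene'),[216.8,183],z) for z in(.064,)])
plan(([.37,-.53,.40],25,0),([.61,.18,.30],125.5,0),([.61,.18,.15],125.5,-45))
E
```

```text
[ 0.51533254 -0.73806783  0.30117199] [178.25502074   0.60439401  24.8640427 ] [ 55.93178353  62.13455647 -40.5783235    7.37701879  39.47449706
 110.62360342 -13.9723114 ]
needle sc [array([ 0.58526394, -0.34336706,  0.064     ])]
6 rows  ang [0.0052, 0.0024, -0.0009]  d [-0.71, -4.142, -1.696]  total [ 0.031  0.014 -0.005] [ -4.26 -24.85 -10.17]
18 rows  ang [0.0, 0.0, -0.0974]  d [4.738, 0.325, 0.556]  total [ 0.     0.    -1.754] [85.29  5.85 10.  ]
6 rows  ang [0.0, -0.1309, 0.0]  d [0.982, 0.0, 2.37]  total [ 0.    -0.785  0.   ] [ 5.89  0.   14.22]
```

Call:
drive_tool:
  angular:
    - [0.0052, 0.0024, 0]
    - [0.0052, 0.0024, 0]
    - [0.0052, 0.0024, 0]
    - [0.0052, 0.0024, 0]
    - [0.0052, 0.0024, 0]
    - [0.0052, 0.0024, 0]
  delta_pos:
    - [-0.7, -4.1, -1.7]
    - [-0.7, -4.1, -1.7]
    - [-0.7, -4.1, -1.7]
    - [-0.7, -4.1, -1.7]
    - [-0.7, -4.1, -1.7]
    - [-0.7, -4.1, -1.7]
  gripper: [8.7, 8.7, 8.7, 8.7, 8.7, 8.7]

```text
time_s: 3.5
tool_pos: [0.3766, -0.555, 0.3933]
tool_rot: [179.9, 0.3, 23.8]
force: [-1.7, -0.7, 1.4]
grip_width: 0.087
grasp_force: 0.0
```

Call:
drive_tool:
  angular:
    - [0, 0, -0.0974]
    - [0, 0, -0.0974]
    - [0, 0, -0.0974]
    - [0, 0, -0.0974]
    - [0, 0, -0.0974]
    - [0, 0, -0.0974]
    - [0, 0, -0.0974]
    - [0, 0, -0.0974]
    - [0, 0, -0.0974]
    - [0, 0, -0.0974]
    - [0, 0, -0.0974]
    - [0, 0, -0.0974]
    - [0, 0, -0.0974]
    - [0, 0, -0.0974]
    - [0, 0, -0.0974]
    - [0, 0, -0.0974]
    - [0, 0, -0.0974]
    - [0, 0, -0.0974]
    - [0, 0, 0]
  delta_pos:
    - [4.74, 0.325, 0.55]
    - [4.74, 0.325, 0.55]
    - [4.74, 0.325, 0.55]
    - [4.74, 0.325, 0.55]
    - [4.74, 0.325, 0.55]
    - [4.74, 0.325, 0.55]
    - [4.74, 0.325, 0.55]
    - [4.74, 0.325, 0.55]
    - [4.74, 0.325, 0.55]
    - [4.74, 0.325, 0.55]
    - [4.74, 0.325, 0.55]
    - [4.74, 0.325, 0.55]
    - [4.74, 0.325, 0.55]
    - [4.74, 0.325, 0.55]
    - [4.74, 0.325, 0.55]
    - [4.74, 0.325, 0.55]
    - [4.74, 0.325, 0.55]
    - [4.74, 0.325, 0.55]
    - [0, 0, 0]
  gripper: [8.7, 8.7, 8.7, 8.7, 8.7, 8.7, 8.7, 8.7, 8.7, 8.7, 8.7, 8.7, 8.7, 8.7, 8.7, 8.7, 8.7, 8.7, 8.7]

```text
time_s: 5.4
tool_pos: [0.6592, 0.145, 0.2878]
tool_rot: [-179.4, 0.0, 125.2]
force: [-1.0, 1.6, 1.3]
grip_width: 0.0867
grasp_force: 0.0
```

Run:
```python
from h import *
o=telemetry.get_obs();print(o['tool_pos'],o['tool_rot'],o['qpos'])
W=cam('wrist'); save(W,'w1')
for c in [(.613,.18),(.477,.108),(.389,.278)]:
    X=[*c,.035]; print(proj(W,X))
    try: m=blob(W,X,138,90); print(m.sum(), fit([(W,m)],CH,[*c,45]))
    except Exception as e: print(e)
```

```text
[0.65918283 0.14502151 0.2878224 ] [-1.79374178e+02  7.01599477e-03  1.25247249e+02] [ 28.43788138  37.84382717 -71.73603377  72.22586147  35.69649978
  93.94912468  -1.24900515]
[[303.19469513 161.86605147]]
4484 (array([ 0.6137,  0.1804, 35.4602]), np.float64(0.019))
[[168.88848971 148.99588108]]
4182 (array([ 0.478 ,  0.1081, 44.6668]), np.float64(0.055))
[[193.06595497 -10.62718432]]
attempt to get argmin of an empty sequence
```

View pics/w1.png

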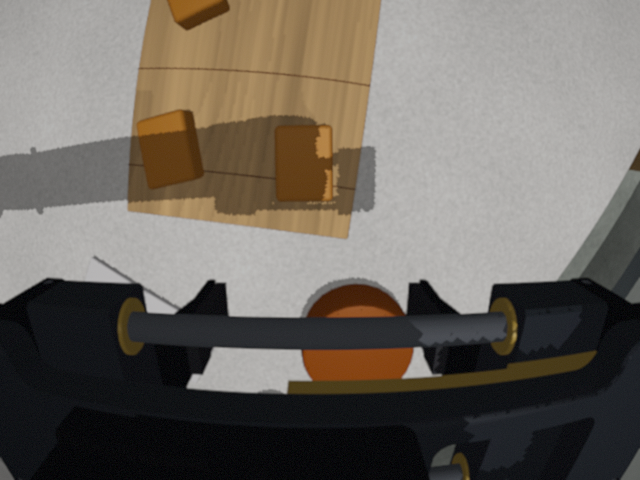

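The wrist view shows all three cheeses: A at (304,162), B at (170,150) and C at the top. The pose fits for A and B are good (error 0.02–0.06). Next is the tilted pre-grasp at A.

```bash
cat >> h.py <<'E'
def at(c,yaw,tilt,back):
    """TCP pose with the cheese centre c lying `back` m ahead of the TCP along tool z"""
    return (np.array(c)-back*tool(yaw,tilt).apply([0,0,1]),yaw,tilt)
E
python3 - <<'E'
from h import *
c=[.6137,.1804,.035]
print(tool(125.5,-45).apply([0,0,1]))
plan(at(c,125.5,-45,.13),at(c,125.5,-45,.003))
plan(at(c,125.5,45,.13),at(c,125.5,45,.003))
E
```

```text
[ 0.410619   -0.5756666  -0.70710678]
6 rows  ang [-0.0024, -0.1304, -0.0011]  d [3.459, -0.275, 1.545]  total [-0.015 -0.782 -0.007] [20.75 -1.65  9.27]
3 rows  ang [0.0, -0.0, 0.0]  d [-0.0, 0.0, 4.233]  total [ 0. -0.  0.] [-0.   0.  12.7]
6 rows  ang [-0.0009, 0.1314, -0.0025]  d [-1.554, -0.246, 2.342]  total [-0.006  0.789 -0.015] [-9.32 -1.48 14.05]
3 rows  ang [-0.0, 0.0, 0.0]  d [0.0, -0.0, 4.233]  total [-0.  0.  0.] [ 0.  -0.  12.7]
```

Call:
drive_tool:
  angular:
    - [-0.0024, -0.1304, -0.001]
    - [-0.0024, -0.1304, -0.001]
    - [-0.0024, -0.1304, -0.001]
    - [-0.0024, -0.1304, -0.001]
    - [-0.0024, -0.1304, -0.001]
    - [-0.0024, -0.1304, -0.001]
    - [0, 0, 0]
    - [0, 0, 0]
  delta_pos:
    - [3.46, -0.275, 1.545]
    - [3.46, -0.275, 1.545]
    - [3.46, -0.275, 1.545]
    - [3.46, -0.275, 1.545]
    - [3.46, -0.275, 1.545]
    - [3.46, -0.275, 1.545]
    - [0, 0, 0]
    - [0, 0, 0]
  gripper: [8.7, 8.7, 8.7, 8.7, 8.7, 8.7, 8.7, 8.7]

```text
time_s: 6.25
tool_pos: [0.5575, 0.2608, 0.1366]
tool_rot: [-180.0, 45.2, 125.3]
force: [0.7, 0.0, 1.2]
grip_width: 0.0867
grasp_force: 0.0
```

Run:
```python
from h import *
o=telemetry.get_obs();print(o['time_s'],o['tool_pos'],o['tool_rot'],o['qpos'])
c=[.6137,.1804,.035]
W=cam('wrist'); m=blob(W,c,138,90); f=fit([(W,m)],CH,[*c[:2],35]); print(m.sum(),f)
c[:2]=f[0][:2]; y=f[0][2]+90
plan(at(c,y,-45,.13),at(c,y,-45,.003))
```

```text
6.25 [0.55750479 0.26082939 0.13657141] [-179.96094024   45.17688302  125.26130055] [ -9.36544051  37.014714   -54.64801148  97.60791284  66.9060706
  94.65989214 -45.92754809]
6896 (array([ 0.6161,  0.1783, 36.6578]), np.float64(0.082))
1 rows  ang [-0.0174, 0.0034, -0.0221]  d [0.283, -0.301, 1.348]  total [-0.017  0.003 -0.022] [ 0.28 -0.3   1.35]
3 rows  ang [0.0, -0.0, 0.0]  d [0.0, -0.0, 4.233]  total [ 0. -0.  0.] [ 0.  -0.  12.7]
```

Run:
```python
from h import *
c=[.6143,.1799,.035]
plan(at(c,125.7,-45,.10),at(c,125.7,-45,.003))
```

```text
1 rows  ang [-0.0056, 0.0034, -0.0103]  d [0.454, -0.187, 4.182]  total [-0.006  0.003 -0.01 ] [ 0.45 -0.19  4.18]
3 rows  ang [-0.0, -0.0, 0.0]  d [-0.0, -0.0, 3.233]  total [-0. -0.  0.] [-0.  -0.   9.7]
```

Call:
drive_tool:
  angular:
    - [-0.0056, 0.0034, -0.0103]
    - [0, 0, 0]
    - [0, 0, 0]
    - [0, 0, 0]
    - [0, 0, 0]
    - [0, 0, 0]
    - [0, 0, 0]
    - [0, 0, 0]
    - [0, 0, 0]
    - [0, 0, 0]
    - [0, 0, 0]
    - [0, 0, 0]
  delta_pos:
    - [0.45, -0.19, 4.2]
    - [0, 0, 3.2]
    - [0, 0, 2.2]
    - [0, 0, 2.2]
    - [0, 0, 2.1]
    - [0, 0, 0]
    - [0, 0, 0]
    - [0, 0, 0]
    - [0, 0, 0]
    - [0, 0, 0]
    - [0, 0, 0]
    - [0, 0, 0]
  gripper: [8.7, 8.7, 8.7, 8.7, 8.7, 8.7, 5, 5, 5, 5, 5, 5]
  squeeze: 30

```text
time_s: 7.5
tool_pos: [0.6118, 0.1865, 0.0379]
tool_rot: [179.8, 44.9, 126.0]
force: [-2.9, 2.1, 4.1]
grip_width: 0.0599
grasp_force: 30.0
```

Run:
```python
from h import *
o=telemetry.get_obs();print(o['time_s'],o['tool_pos'],o['tool_rot'],o['qpos'],o['grip_width'],o['grasp_force'])
c=np.array([.6143,.1799,.035]); print(rot(o['tool_rot']).inv().apply(c-o['tool_pos']))
```

```text
7.5 [0.61178416 0.18650575 0.03792925] [179.78736652  44.932347   126.01862432] [ -3.59398211  42.31864397 -49.51599315 102.50607148  75.3783306
  84.4027208  -47.6595713 ] 0.05989081195304793 30.002193991094828
[-0.00276097 -0.00187518  0.00688525]
```

```bash
cat >> h.py <<'E'
def hold(c,yaw,tilt,b): return (np.array(c)-tool(yaw,tilt).apply(b),yaw,tilt)
E
python3 - <<'E'
from h import *
b=[-.0028,-.0005,.0069]; c=[.6143,.1799,.0]
plan(hold([*c[:2],.125],126,-45,b),hold([*c[:2],.125],126,45,b),hold([*c[:2],.058],126,45,b))
E
```

```text
2 rows  ang [0.002, -0.0006, 0.0001]  d [-3.178, -0.061, -3.184]  total [ 0.004 -0.001  0.   ] [-6.36 -0.12 -6.37]
11 rows  ang [-0.0, 0.1428, 0.0]  d [-0.099, -0.0, -0.04]  total [-0.     1.571  0.   ] [-1.08 -0.   -0.44]
2 rows  ang [0.0, 0.0, 0.0]  d [-2.369, -0.0, 2.369]  total [0. 0. 0.] [-4.74 -0.    4.74]
```

Call:
drive_tool:
  angular:
    - [0, 0, 0]
    - [0, 0, 0]
    - [0, 0, 0]
    - [0, 0.1428, 0]
    - [0, 0.1428, 0]
    - [0, 0.1428, 0]
    - [0, 0.1428, 0]
    - [0, 0.1428, 0]
    - [0, 0.1428, 0]
    - [0, 0.1428, 0]
    - [0, 0.1428, 0]
    - [0, 0.1428, 0]
    - [0, 0.1428, 0]
    - [0, 0.1428, 0]
    - [0, 0, 0]
    - [0, 0, 0]
  delta_pos:
    - [-2.1, 0, -2.1]
    - [-2.1, 0, -2.1]
    - [-2.1, 0, -2.1]
    - [-0.1, 0, -0.04]
    - [-0.1, 0, -0.04]
    - [-0.1, 0, -0.04]
    - [-0.1, 0, -0.04]
    - [-0.1, 0, -0.04]
    - [-0.1, 0, -0.04]
    - [-0.1, 0, -0.04]
    - [-0.1, 0, -0.04]
    - [-0.1, 0, -0.04]
    - [-0.1, 0, -0.04]
    - [-0.1, 0, -0.04]
    - [0, 0, 0]
    - [0, 0, 0]
  gripper: [5, 5, 5, 5, 5, 5, 5, 5, 5, 5, 5, 5, 5, 5, 5, 5]

```text
time_s: 9.1
tool_pos: [0.6177, 0.1775, 0.1297]
tool_rot: [179.9, -45.0, 126.1]
force: [-0.6, 0.9, -1.1]
grip_width: 0.0597
grasp_force: 30.0
```

Run:
```python
from h import *
o=telemetry.get_obs();print(o['time_s'],o['tool_pos'],o['tool_rot'],o['qpos'],o['grip_width'],o['grasp_force'],o['force'])
b=[-.0028,-.0005,.0069]; c=[.6143,.1799,.0]
plan(hold([*c[:2],.085],126,45,b),hold([*c[:2],.057],126,45,b))
```

```text
9.1 [0.61768816 0.17750556 0.12972214] [179.89989635 -45.0216622  126.1423458 ] [ 38.18896932  64.17726179 -73.41614096  73.62304396  15.70376379
  89.38637024   9.54779219] 0.059687853561447325 29.99817755073309 [-0.58491495  0.86280846 -1.13805006]
1 rows  ang [-0.0, -0.0004, 0.0018]  d [-2.605, -0.086, 2.75]  total [-0.    -0.     0.002] [-2.6  -0.09  2.75]
1 rows  ang [0.0, 0.0, 0.0]  d [-1.98, -0.0, 1.98]  total [0. 0. 0.] [-1.98 -0.    1.98]
```

Call:
drive_tool:
  angular:
    - [0, 0, 0]
    - [0, 0, 0]
    - [0, 0, 0]
    - [0, 0, 0]
    - [0, 0, 0]
    - [0, 0, 0]
  delta_pos:
    - [-1.3, -0.05, 1.4]
    - [-1.3, 0, 1.4]
    - [-1.0, 0, 1.0]
    - [-1.0, 0, 1.0]
    - [0, 0, 0]
    - [0, 0, 0]
  gripper: [5, 5, 5, 5, 5, 5]

```text
time_s: 9.7
tool_pos: [0.6164, 0.1788, 0.0642]
tool_rot: [179.8, -45.1, 126.3]
force: [0.4, 0.7, -1.5]
grip_width: 0.0597
grasp_force: 30.0
```

Run:
```python
from h import *
o=telemetry.get_obs();print(o['tool_pos'],o['tool_rot'],o['qpos'],o['force'])
b=[-.0028,-.0005,.0069]; print(o['tool_pos']+rot(o['tool_rot']).apply(b))
P=cam('scene');save(P,'sc2',(300,180,480,315),4)
```

```text
[0.61644734 0.17880692 0.06423473] [179.82712485 -45.06825844 126.26392323] [ 37.86918937  67.78498135 -70.8393563   75.43943791  18.13336635
  85.39990768  11.81447938] [ 0.40219267  0.72928849 -1.4929765 ]
[0.61434067 0.18086849 0.05737821]
```

View pics/sc2.png

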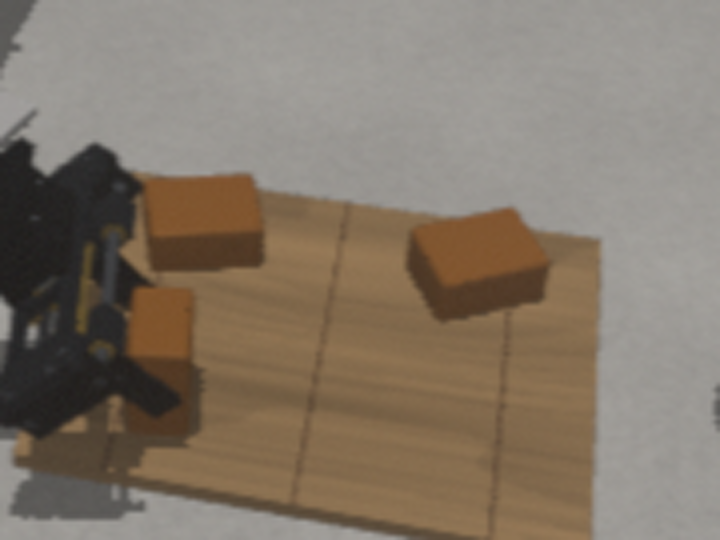

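Cheese A stands on end in the gripper at crop (160,360), roughly 2 mm above the board. I'll set it down, let go and back off.

Call:
drive_tool:
  angular:
    - [0, 0, 0]
    - [0, 0, 0]
    - [0, 0, 0]
    - [0, 0, 0]
    - [0, 0, 0]
    - [0, 0, 0]
    - [0, 0, 0]
    - [0, 0, 0]
    - [0, 0, 0]
    - [0, 0, 0]
    - [0, 0, 0]
  delta_pos:
    - [-0.08, 0, 0.08]
    - [-0.08, 0, 0.08]
    - [0, 0, 0]
    - [0, 0, 0]
    - [0, 0, 0]
    - [0, 0, 0]
    - [0, 0, -2]
    - [0, 0, -3]
    - [0, 0, -3.5]
    - [0, 0, -3.5]
    - [0, 0, 0]
  gripper: [5, 5, 5, 7, 8.7, 8.7, 8.7, 8.7, 8.7, 8.7, 8.7]

```text
time_s: 10.85
tool_pos: [0.6701, 0.1074, 0.1509]
tool_rot: [179.4, -44.9, 126.2]
force: [0.0, -0.0, 1.0]
grip_width: 0.0868
grasp_force: 0.0
```

Run:
```python
from h import *
o=telemetry.get_obs();print(o['tool_pos'],o['tool_rot'],o['force'])
c=[.6143,.1805,.055]
ST=box(-.03,.03,-.02,.02,.015,.095)
W=cam('wrist'); m=blob(W,c,138,120); print(m.sum(),fit([(W,m)],ST,[*c[:2],36]))
o=models.search_frame(W,'mark'); print([(d['centre'],d['p']) for d in o])
plan(at(c,126,45,.13),at(c,126,-45,.13)); save(W,'w2')
```

```text
[0.67011721 0.10741103 0.15092712] [179.37593257 -44.92781485 126.19440902] [ 0.00111508 -0.00611496  1.01813031]
7332 (array([ 0.6143,  0.1829, 35.3764]), np.float64(0.075))
[([149.8, 237.1], 0.6)]
1 rows  ang [0.0014, -0.001, 0.0035]  d [-0.326, -0.116, -0.255]  total [ 0.001 -0.001  0.003] [-0.33 -0.12 -0.25]
11 rows  ang [0.0, -0.1428, 0.0]  d [1.856, -0.0, 0.0]  total [ 0.    -1.571  0.   ] [20.42 -0.    0.  ]
```

View pics/w2.png

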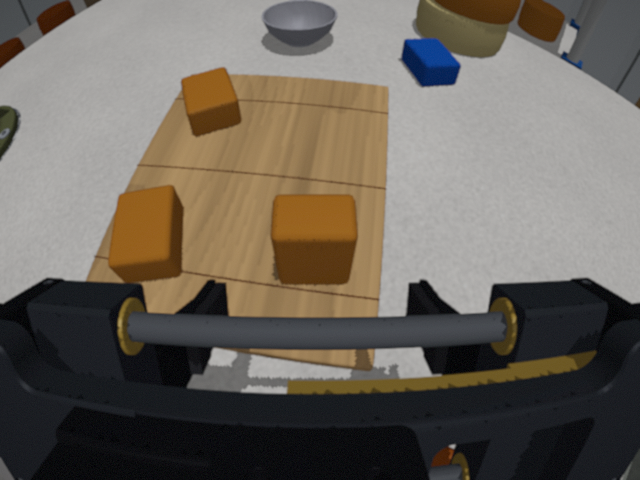

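A stands upright at (315,240); the face towards the camera is its old top. I'm swinging to the other side to see its underside.

Call:
drive_tool:
  angular:
    - [0, -0.1428, 0]
    - [0, -0.1428, 0]
    - [0, -0.1428, 0]
    - [0, -0.1428, 0]
    - [0, -0.1428, 0]
    - [0, -0.1428, 0]
    - [0, -0.1428, 0]
    - [0, -0.1428, 0]
    - [0, -0.1428, 0]
    - [0, -0.1428, 0]
    - [0, -0.1428, 0]
    - [0, 0, 0]
    - [0, 0, 0]
  delta_pos:
    - [1.6, -0.1, -0.1]
    - [1.86, 0, -0.1]
    - [1.86, 0, 0]
    - [1.86, 0, 0]
    - [1.86, 0, 0]
    - [1.86, 0, 0]
    - [1.86, 0, 0]
    - [1.86, 0, 0]
    - [1.86, 0, 0]
    - [1.86, 0, 0]
    - [1.86, 0, 0]
    - [0, 0, 0]
    - [0, 0, 0]
  gripper: [8.7, 8.7, 8.7, 8.7, 8.7, 8.7, 8.7, 8.7, 8.7, 8.7, 8.7, 8.7, 8.7]

```text
time_s: 12.25
tool_pos: [0.5564, 0.2574, 0.1577]
tool_rot: [-179.8, 44.8, 126.7]
force: [-0.1, -0.2, 1.0]
grip_width: 0.0871
grasp_force: 0.0
```

Run:
```python
from h import *
o=telemetry.get_obs();print(o['tool_pos'],o['tool_rot'],o['force'],o['qpos'])
c=[.6143,.1815,.055]
ST=box(-.03,.03,-.02,.02,.015,.095)
W=cam('wrist'); m=blob(W,c,138,120); print(m.sum(),fit([(W,m)],ST,[*c[:2],36]))
u,v=proj(W,c)[0]; print(u,v); print([(np.round(d['centre']),d['p']) for d in models.search_frame(W,'mark')])
print([plane(W,q,.055) for q in []])
g=W['pixels'].astype(int).sum(2); print('dark frac in blob',(g[cv2.erode(m.astype(np.uint8),np.ones((5,5)))>0]<130).mean(), np.percentile(g[m],[2,10,50,90]))
plan(at(c,126,-45,.10),at(c,126,-45,.003))
```

```text
[0.55640195 0.25742424 0.15765846] [-179.78416994   44.82723745  126.68357195] [-0.14335745 -0.19512551  1.04407632] [ -8.76444852  33.78333127 -54.3912617   98.08937349  65.07532909
  93.52855969 -42.92388051]
12034 (array([ 0.6175,  0.1797, 38.8933]), np.float64(0.33))
318.8217241662551 231.66016651887838
[(array([139., 194.]), 0.68)]
[]
dark frac in blob 0.022432974648914826 [127. 137. 191. 296.]
1 rows  ang [0.0016, -0.0019, -0.0005]  d [0.976, 0.165, 3.844]  total [ 0.002 -0.002 -0.001] [0.98 0.17 3.84]
3 rows  ang [0.0, 0.0, 0.0]  d [0.0, -0.0, 3.233]  total [0. 0. 0.] [ 0.  -0.   9.7]
```

Call:
drive_tool:
  angular:
    - [0, 0, 0]
    - [0, 0, 0]
    - [0, 0, 0]
    - [0, 0, 0]
    - [0, 0, 0]
    - [0, 0, 0]
    - [0, 0, 0]
    - [0, 0, 0]
    - [0, 0, 0]
    - [0, 0, 0]
    - [0, 0, 0]
    - [0, 0, 0]
  delta_pos:
    - [1.0, 0.15, 3.8]
    - [0, 0, 3.2]
    - [0, 0, 2.2]
    - [0, 0, 2.2]
    - [0, 0, 2.0]
    - [0, 0, 0]
    - [0, 0, 0]
    - [0, 0, 0]
    - [0, 0, 0]
    - [0, 0, 0]
    - [0, 0, 0]
    - [0, 0, 0]
  gripper: [8.7, 8.7, 8.7, 8.7, 8.7, 8.7, 5, 5, 5, 5, 5, 5]

```text
time_s: 13.55
tool_pos: [0.612, 0.1866, 0.0588]
tool_rot: [179.7, 44.9, 126.0]
force: [-2.2, 1.4, 4.5]
grip_width: 0.0598
grasp_force: 30.0
```

Run:
```python
from h import *
o=telemetry.get_obs();print(o['time_s'],o['tool_pos'],o['tool_rot'],o['force'],o['grip_width'])
c=np.array([.6143,.1815,.055]); b=rot(o['tool_rot']).inv().apply(c-o['tool_pos']); print(b)
b[1]=0; c=[.6143,.1805]; y=o['tool_rot'][2]; 
plan(hold([*c,.125],y,-45,b),hold([*c,.125],y,45,b),hold([*c,.045],y,45,b),hold([*c,.0365],y,45,b))
```

```text
13.55 [0.61195354 0.1866305  0.05879284] [179.74751253  44.92100816 126.00473449] [-2.22999751  1.40461013  4.46310282] 0.05980302708783054
[-0.00123729 -0.00114679  0.00658541]
2 rows  ang [0.0022, -0.0007, -0.0]  d [-2.501, -0.08, -2.448]  total [ 0.004 -0.001 -0.   ] [-5.   -0.16 -4.9 ]
11 rows  ang [-0.0, 0.1428, 0.0]  d [-0.094, 0.0, -0.018]  total [-0.     1.571  0.   ] [-1.03  0.   -0.19]
2 rows  ang [0.0, -0.0, 0.0]  d [-2.828, -0.0, 2.828]  total [ 0. -0.  0.] [-5.66 -0.    5.66]
1 rows  ang [0.0, -0.0, 0.0]  d [-0.601, 0.0, 0.601]  total [ 0. -0.  0.] [-0.6  0.   0.6]
```

Call:
drive_tool:
  angular:
    - [0, 0, 0]
    - [0, 0, 0]
    - [0, 0, 0]
    - [0, 0.1428, 0]
    - [0, 0.1428, 0]
    - [0, 0.1428, 0]
    - [0, 0.1428, 0]
    - [0, 0.1428, 0]
    - [0, 0.1428, 0]
    - [0, 0.1428, 0]
    - [0, 0.1428, 0]
    - [0, 0.1428, 0]
    - [0, 0.1428, 0]
    - [0, 0.1428, 0]
    - [0, 0, 0]
    - [0, 0, 0]
  delta_pos:
    - [-1.7, -0.05, -1.7]
    - [-1.7, -0.05, -1.7]
    - [-1.6, -0.05, -1.6]
    - [-0.09, 0, -0.02]
    - [-0.09, 0, -0.02]
    - [-0.09, 0, -0.02]
    - [-0.09, 0, -0.02]
    - [-0.09, 0, -0.02]
    - [-0.09, 0, -0.02]
    - [-0.09, 0, -0.02]
    - [-0.09, 0, -0.02]
    - [-0.09, 0, -0.02]
    - [-0.09, 0, -0.02]
    - [-0.09, 0, -0.02]
    - [0, 0, 0]
    - [0, 0, 0]
  gripper: [5, 5, 5, 5, 5, 5, 5, 5, 5, 5, 5, 5, 5, 5, 5, 5]

```text
time_s: 15.15
tool_pos: [0.6159, 0.1773, 0.1302]
tool_rot: [179.9, -45.0, 126.1]
force: [-0.4, 1.4, -1.2]
grip_width: 0.0597
grasp_force: 30.0
```

Call:
drive_tool:
  angular:
    - [0, 0, 0]
    - [0, 0, 0]
    - [0, 0, 0]
    - [0, 0, 0]
    - [0, 0, 0]
  delta_pos:
    - [-1.5, 0, 1.5]
    - [-1.5, 0, 1.5]
    - [-1.4, 0, 1.4]
    - [-1.0, 0, 1.0]
    - [0, 0, 0]
  gripper: [5, 5, 5, 5, 5]

```text
time_s: 15.65
tool_pos: [0.6147, 0.1773, 0.0519]
tool_rot: [-179.9, -45.1, 126.1]
force: [-0.3, -0.7, -1.5]
grip_width: 0.0599
grasp_force: 30.0
```

Run:
```python
from h import *
o=telemetry.get_obs();print(o['time_s'],o['tool_pos'],o['tool_rot'],o['force'],o['grip_width'],o['qpos'])
b=[-.0012,0,.0066]; print(o['tool_pos']+rot(o['tool_rot']).apply(b))
plan(hold([.6143,.1805,.0355],126,45,b))
```

```text
15.65 [0.61470211 0.17734379 0.05189481] [-179.87747943  -45.09797346  126.09601025] [-0.29386162 -0.70451195 -1.48988986] 0.059940068115853014 [ 37.30714638  67.08187683 -68.3335537   75.79020841  16.60504962
  84.41373278  13.44311801]
[0.6124356  0.18042845 0.04638592]
1 rows  ang [-0.0033, -0.0017, 0.0012]  d [-0.843, 0.154, 0.696]  total [-0.003 -0.002  0.001] [-0.84  0.15  0.7 ]
```

Call:
drive_tool:
  angular:
    - [0, 0, 0]
    - [0, 0, 0]
    - [0, 0, 0]
    - [0, 0, 0]
    - [0, 0, 0]
    - [0, 0, 0]
    - [0, 0, 0]
    - [0, 0, 0]
    - [0, 0, 0]
    - [0, 0, 0]
    - [0, 0, 0]
    - [0, 0, 0]
  delta_pos:
    - [-0.4, 0, 0.4]
    - [-0.35, 0, 0.35]
    - [-0.05, 0, 0.05]
    - [0, 0, 0]
    - [0, 0, 0]
    - [0, 0, 0]
    - [0, 0, 0]
    - [0, 0, -2]
    - [0, 0, -3]
    - [0, 0, -4]
    - [0, 0, -4]
    - [0, 0, 0]
  gripper: [5, 5, 5, 5, 7, 8.7, 8.7, 8.7, 8.7, 8.7, 8.7, 8.7]

```text
time_s: 16.85
tool_pos: [0.6744, 0.1002, 0.1401]
tool_rot: [179.3, -44.9, 126.2]
force: [-0.2, -0.4, -0.3]
grip_width: 0.087
grasp_force: 0.0
```

Run:
```python
from h import *
o=telemetry.get_obs();print(o['time_s'],o['tool_pos'],o['tool_rot'])
W=cam('wrist'); save(W,'w3')
for c in [(.613,.18),(.478,.108),(.389,.278)]:
    X=[*c,.035]; m=blob(W,X,138,70); print(proj(W,X),m.sum(), fit([(W,m)],CH,[*c,45]))
print([(np.round(d['centre']),d['p']) for d in models.search_frame(W,'mark')])
c=[.478,.1085,.035]
plan(at(c,134,45,.16),at(c,134,-45,.13))
```

```text
16.85 [0.67442039 0.10019968 0.14010432] [179.30982621 -44.88338376 126.18570143]
[[311.6428743  239.22296379]] 7913 (array([ 0.613 ,  0.1827, 36.0583]), np.float64(0.059))
[[144.88077299 219.72832431]] 6375 (array([4.766000e-01, 1.097000e-01, 2.272453e+02]), np.float64(0.087))
[[209.23736834  88.13320458]] 2958 (array([  0.3867,   0.2792, 237.2389]), np.float64(0.087))
[(array([147., 226.]), 0.82)]
3 rows  ang [0.0335, -0.0002, -0.0318]  d [0.644, -4.549, 0.07]  total [ 0.101 -0.001 -0.095] [  1.93 -13.65   0.21]
11 rows  ang [0.0, -0.1428, -0.0]  d [2.071, -0.0, 0.214]  total [ 0.    -1.571 -0.   ] [22.78 -0.    2.36]
```

View pics/w3.png

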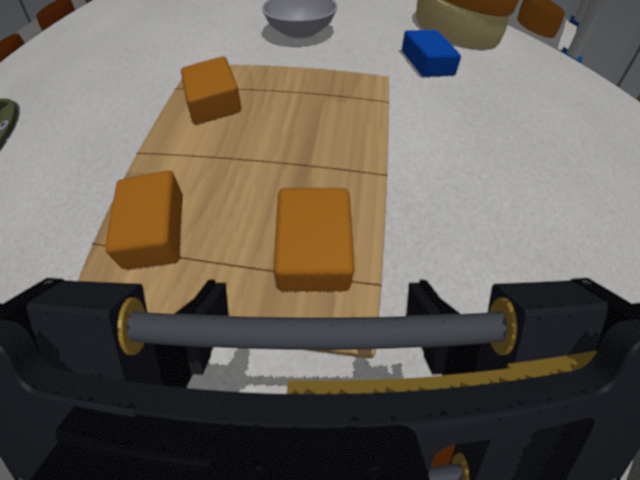

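A lies turned over at (314,238) with no mark. B is next, and I'll take it in the opposite sense (+45 to −45), since the tool is already at +45.

Run:
```python
from h import *
c=[.4775,.1088,.035]
plan(at(c,135,45,.13),at(c,135,45,.003))
```

```text
3 rows  ang [0.0377, -0.0002, -0.0359]  d [0.687, -4.542, 1.114]  total [ 0.113 -0.    -0.108] [  2.06 -13.63   3.34]
3 rows  ang [-0.0, 0.0, 0.0]  d [0.0, 0.0, 4.233]  total [-0.  0.  0.] [ 0.   0.  12.7]
```

Call:
drive_tool:
  angular:
    - [0.0283, 0, -0.027]
    - [0.0283, 0, -0.027]
    - [0.0283, 0, -0.027]
    - [0.0283, 0, -0.027]
    - [0, 0, 0]
    - [0, 0, 0]
  delta_pos:
    - [0.515, -3.41, 0.84]
    - [0.515, -3.41, 0.84]
    - [0.515, -3.41, 0.84]
    - [0.515, -3.41, 0.84]
    - [0, 0, 0]
    - [0, 0, 0]
  gripper: [8.7, 8.7, 8.7, 8.7, 8.7, 8.7]

```text
time_s: 17.55
tool_pos: [0.5396, 0.0468, 0.1255]
tool_rot: [-179.9, -45.1, 135.0]
force: [-0.0, 0.2, -0.4]
grip_width: 0.0869
grasp_force: 0.0
```

Run:
```python
from h import *
o=telemetry.get_obs();print(o['time_s'],o['tool_pos'],o['tool_rot'],o['qpos'])
W=cam('wrist')
c=[.4775,.1088,.035]; m=blob(W,c,138,80); f=fit([(W,m)],CH,[*c[:2],45]); print(proj(W,c),m.sum(),f)
plan(at(c,135,45,.10),at(c,135,45,.003))
c[:2]=f[0][:2];plan(at(c,90+f[0][2],45,.10))
```

```text
17.55 [0.53964812 0.04682096 0.12548604] [-179.85020678  -45.14153352  135.01284509] [ 49.62576867  60.86082816 -72.24377943  80.2908362   16.26543493
  97.84040096  23.05267131]
[[317.00565748 244.75146902]] 9044 (array([ 0.4768,  0.1099, 44.7531]), np.float64(0.06))
1 rows  ang [-0.0022, -0.0022, 0.0009]  d [-0.207, -0.087, 2.643]  total [-0.002 -0.002  0.001] [-0.21 -0.09  2.64]
3 rows  ang [-0.0, 0.0, 0.0]  d [-0.0, -0.0, 3.233]  total [-0.  0.  0.] [-0.  -0.   9.7]
1 rows  ang [-0.0052, -0.0022, 0.0039]  d [-0.118, -0.093, 2.733]  total [-0.005 -0.002  0.004] [-0.12 -0.09  2.73]
```

Call:
drive_tool:
  angular:
    - [0, 0, 0]
    - [0, 0, 0]
    - [0, 0, 0]
    - [0, 0, 0]
    - [0, 0, 0]
    - [0, 0, 0]
    - [0, 0, 0]
    - [0, 0, 0]
    - [0, 0, 0]
    - [0, 0, 0]
    - [0, 0, 0]
    - [0, 0, 0]
  delta_pos:
    - [-0.15, -0.09, 2.7]
    - [0, 0, 3.2]
    - [0, 0, 2.2]
    - [0, 0, 2.2]
    - [0, 0, 1.9]
    - [0, 0, 0]
    - [0, 0, 0]
    - [0, 0, 0]
    - [0, 0, 0]
    - [0, 0, 0]
    - [0, 0, 0]
    - [0, 0, 0]
  gripper: [8.7, 8.7, 8.7, 8.7, 8.7, 8.7, 5, 5, 5, 5, 5, 5]

```text
time_s: 18.8
tool_pos: [0.4803, 0.1057, 0.0395]
tool_rot: [180.0, -45.0, 135.0]
force: [2.5, -0.7, 1.7]
grip_width: 0.0599
grasp_force: 30.0
```

Run:
```python
from h import *
o=telemetry.get_obs();print(o['time_s'],o['tool_pos'],o['tool_rot'],o['force'],o['grip_width'])
c=np.array([.4772,.1094,.035]); b=rot(o['tool_rot']).inv().apply(c-o['tool_pos']); print(b)
b[1]=0; c=[.4772,.1094]; y=o['tool_rot'][2]
plan(hold([*c,.13],y,45,b),hold([*c,.13],y,-45,b),hold([*c,.058],y,-45,b))
```

```text
18.8 [0.48033635 0.10571081 0.03946613] [179.99716765 -45.03177032 135.0310205 ] [ 2.52524108 -0.66317142  1.69700725] 0.059856105349694676
[0.00025094 0.00039321 0.00657081]
2 rows  ang [0.0, -0.0003, -0.0]  d [3.36, 0.02, -3.358]  total [ 0.    -0.001 -0.   ] [ 6.72  0.04 -6.72]
11 rows  ang [-0.0, -0.1428, 0.0]  d [0.094, -0.0, -0.004]  total [-0.    -1.571  0.   ] [ 1.03 -0.   -0.04]
2 rows  ang [-0.0, 0.0, 0.0]  d [2.546, -0.0, 2.546]  total [-0.  0.  0.] [ 5.09 -0.    5.09]
```

Call:
drive_tool:
  angular:
    - [0, 0, 0]
    - [0, 0, 0]
    - [0, 0, 0]
    - [0, -0.1428, 0]
    - [0, -0.1428, 0]
    - [0, -0.1428, 0]
    - [0, -0.1428, 0]
    - [0, -0.1428, 0]
    - [0, -0.1428, 0]
    - [0, -0.1428, 0]
    - [0, -0.1428, 0]
    - [0, -0.1428, 0]
    - [0, -0.1428, 0]
    - [0, -0.1428, 0]
    - [0, 0, 0]
    - [0, 0, 0]
  delta_pos:
    - [2.24, 0, -2.24]
    - [2.24, 0, -2.24]
    - [2.24, 0, -2.24]
    - [0.094, 0, 0]
    - [0.094, 0, 0]
    - [0.094, 0, 0]
    - [0.094, 0, 0]
    - [0.094, 0, 0]
    - [0.094, 0, 0]
    - [0.094, 0, 0]
    - [0.094, 0, 0]
    - [0.094, 0, 0]
    - [0.094, 0, 0]
    - [0.094, 0, 0]
    - [0, 0, 0]
    - [0, 0, 0]
  gripper: [5, 5, 5, 5, 5, 5, 5, 5, 5, 5, 5, 5, 5, 5, 5, 5]

```text
time_s: 20.4
tool_pos: [0.47, 0.1115, 0.1324]
tool_rot: [-179.0, 42.2, 135.7]
force: [-0.6, 0.4, -2.9]
grip_width: 0.0598
grasp_force: 30.0
```

Run:
```python
from h import *
o=telemetry.get_obs();print(o['time_s'],o['tool_pos'],o['tool_rot'],o['force'],o['grip_width'],o['qpos'])
b=[.0003,0,.0066]; c=[.4772,.1094]
plan(hold([*c,.057],135,-45,b))
```

```text
20.4 [0.47002533 0.11154563 0.1323766 ] [-179.02220373   42.24547687  135.74353837] [-0.55563736  0.40776793 -2.8605908 ] 0.059778718930644556 [ 26.0413721   11.30206838 -75.21186281 125.27150413  57.6991384
  70.82717619 -33.89219116]
2 rows  ang [-0.0041, -0.024, 0.0049]  d [2.354, 0.2, 2.625]  total [-0.008 -0.048  0.01 ] [4.71 0.4  5.25]
```

Call:
drive_tool:
  angular:
    - [-0.002, -0.012, 0.0025]
    - [-0.002, -0.012, 0.0025]
    - [-0.002, -0.012, 0.0025]
    - [-0.002, -0.012, 0.0025]
    - [0, 0, 0]
    - [0, 0, 0]
  delta_pos:
    - [1.18, 0.1, 1.3]
    - [1.18, 0.1, 1.3]
    - [1.18, 0.1, 1.3]
    - [1.18, 0.1, 1.3]
    - [0, 0, 0]
    - [0, 0, 0]
  gripper: [5, 5, 5, 5, 5, 5]

```text
time_s: 21.0
tool_pos: [0.4763, 0.1097, 0.0647]
tool_rot: [179.7, 45.3, 134.3]
force: [0.0, 0.3, -2.1]
grip_width: 0.0597
grasp_force: 30.0
```

Run:
```python
from h import *
o=telemetry.get_obs();print(o['time_s'],o['tool_pos'],o['tool_rot'],o['force'],o['grip_width'],o['qpos'])
b=[.0003,0,.0066]; c=[.4772,.1094];print(o['tool_pos']+rot(o['tool_rot']).apply(b))
plan(hold([*c,.056],135,-45,b))
```

```text
21.0 [0.47629701 0.10965113 0.06474454] [179.70698011  45.28009019 134.27961662] [ 0.04205739  0.27800693 -2.10223971] 0.05974498474178811 [ 12.73731883  24.47622039 -65.06415957 127.81419244  71.57915339
  75.81132957 -49.75110363]
[0.47944789 0.10646835 0.0598874 ]
1 rows  ang [-0.0038, 0.0049, -0.0089]  d [0.531, 0.044, 0.015]  total [-0.004  0.005 -0.009] [0.53 0.04 0.01]
```

Call:
drive_tool:
  angular:
    - [0, 0.002, -0.004]
    - [0, 0, 0]
    - [0, 0, 0]
    - [0, 0, 0]
    - [0, 0, 0]
    - [0, 0, 0]
    - [0, 0, 0]
    - [0, 0, 0]
    - [0, 0, 0]
    - [0, 0, 0]
    - [0, 0, 0]
    - [0, 0, 0]
  delta_pos:
    - [0.2, 0, 0.2]
    - [0.12, 0, 0.12]
    - [0.05, 0, 0.05]
    - [0, 0, 0]
    - [0, 0, 0]
    - [0, 0, 0]
    - [0, 0, 0]
    - [0, 0, -2]
    - [0, 0, -3]
    - [0, 0, -3.5]
    - [0, 0, -3.5]
    - [0, 0, 0]
  gripper: [5, 5, 5, 5, 7, 8.7, 8.7, 8.7, 8.7, 8.7, 8.7, 8.7]

```text
time_s: 22.2
tool_pos: [0.415, 0.1764, 0.1463]
tool_rot: [179.4, 45.3, 134.9]
force: [-0.3, -0.3, -0.4]
grip_width: 0.0867
grasp_force: 0.0
```

Run:
```python
from h import *
o=telemetry.get_obs();print(o['time_s'],o['tool_pos'],o['tool_rot'],o['force'],o['qpos'])
c=[.479,.107,.055]
ST=box(-.03,.03,-.02,.02,.015,.095)
W=cam('wrist'); m=blob(W,c,138,80); print(m.sum(),fit([(W,m)],ST,[*c[:2],45]))
S_=cam('scene'); m=blob(S_,c,118,30); print(m.sum(),fit([(S_,m)],ST,[*c[:2],45]))
print([(np.round(d['centre']),d['p']) for d in models.search_frame(S_,'mark')])
plan(at(c,135,-45,.13),at(c,135,45,.13)); save(W,'w4')
```

```text
22.2 [0.4150133  0.17642262 0.14628346] [179.43609885  45.30059439 134.87929667] [-0.34332413 -0.33649845 -0.40405334] [ 11.9679933   14.29472701 -75.69070755 124.10127389  56.65389635
  81.46775079 -44.68848234]
8521 (array([ 0.4808,  0.1072, 46.3864]), np.float64(0.081))
451 (array([4.737000e-01, 1.056000e-01, 2.188262e+02]), np.float64(0.164))
[(array([350., 231.]), 0.74)]
1 rows  ang [-0.0007, 0.0047, -0.0012]  d [-0.185, -0.048, -0.382]  total [-0.001  0.005 -0.001] [-0.19 -0.05 -0.38]
11 rows  ang [-0.0, 0.1428, 0.0]  d [-1.856, -0.0, -0.0]  total [-0.     1.571  0.   ] [-20.42  -0.    -0.  ]
```

View pics/w4.png

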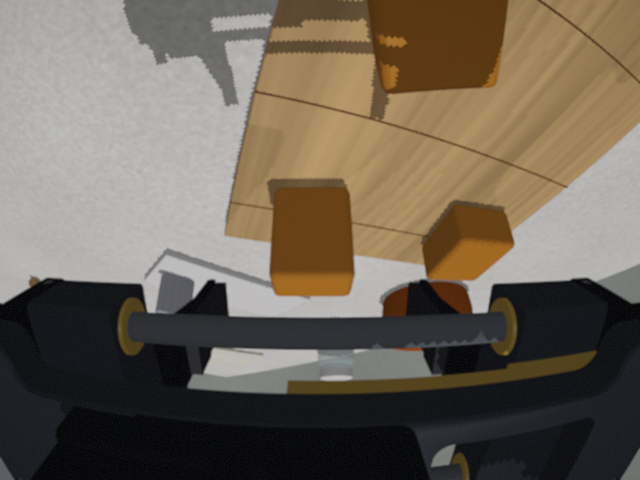

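B stands at (312,240) and C is at the top, untouched. I'm swinging over to B's other side.

Call:
drive_tool:
  angular:
    - [0, 0, 0]
    - [0, 0.1428, 0]
    - [0, 0.1428, 0]
    - [0, 0.1428, 0]
    - [0, 0.1428, 0]
    - [0, 0.1428, 0]
    - [0, 0.1428, 0]
    - [0, 0.1428, 0]
    - [0, 0.1428, 0]
    - [0, 0.1428, 0]
    - [0, 0.1428, 0]
    - [0, 0.1428, 0]
    - [0, 0, 0]
    - [0, 0, 0]
  delta_pos:
    - [-0.2, 0, -0.8]
    - [-1.86, 0, 0]
    - [-1.86, 0, 0]
    - [-1.86, 0, 0]
    - [-1.86, 0, 0]
    - [-1.86, 0, 0]
    - [-1.86, 0, 0]
    - [-1.86, 0, 0]
    - [-1.86, 0, 0]
    - [-1.86, 0, 0]
    - [-1.86, 0, 0]
    - [-1.86, 0, 0]
    - [0, 0, 0]
    - [0, 0, 0]
  gripper: [8.7, 8.7, 8.7, 8.7, 8.7, 8.7, 8.7, 8.7, 8.7, 8.7, 8.7, 8.7, 8.7, 8.7]

```text
time_s: 23.75
tool_pos: [0.5195, 0.0436, 0.1652]
tool_rot: [-176.9, -37.3, 131.8]
force: [0.2, 0.9, 0.8]
grip_width: 0.0867
grasp_force: 0.0
```

Run:
```python
from h import *
o=telemetry.get_obs();print(o['time_s'],o['tool_pos'],o['tool_rot'],o['qpos'])
c=[.4795,.107,.055]
ST=box(-.03,.03,-.02,.02,.015,.095)
W=cam('wrist'); m=blob(W,c,138,80); m=cv2.morphologyEx(m.astype(np.uint8),cv2.MORPH_CLOSE,np.ones((25,25)))>0;f=fit([(W,m)],ST,[*c[:2],45]); print(proj(W,c),m.sum(),f)
g=W['pixels'].astype(int).sum(2); print(np.percentile(g[m],[2,10,50,90]),[(np.round(d['centre']),d['p']) for d in models.search_frame(W,'mark')])
plan(at(c,135,45,.10),at(c,135,45,.003))
```

```text
23.75 [0.5194897  0.04359487 0.16515902] [-176.87296575  -37.33004592  131.75587594] [ 37.85536553  35.30241164 -44.24373835  85.65351357  -3.69845439
  93.56457743  37.18806871]
[[341.72755644 250.06026658]] 6543 (array([ 0.4774,  0.1093, 47.4676]), np.float64(0.082))
[ 55. 155. 276. 297.] [(array([344., 244.]), 0.93)]
1 rows  ang [-0.0179, 0.1403, -0.0404]  d [-2.79, 1.55, 3.315]  total [-0.018  0.14  -0.04 ] [-2.79  1.55  3.32]
3 rows  ang [-0.0, 0.0, 0.0]  d [0.0, 0.0, 3.233]  total [-0.  0.  0.] [0.  0.  9.7]
```

The mark is on B, at wrist pixel (344,244) with p 0.93. I'll turn it over in place first and carry it to the tray from above after that.

Run:
```python
from h import *
c=[.4785,.108,.055]
plan(at(c,135,45,.12),at(c,135,45,.003))
```

```text
1 rows  ang [-0.0179, 0.1403, -0.0404]  d [-2.824, 1.532, 1.411]  total [-0.018  0.14  -0.04 ] [-2.82  1.53  1.41]
3 rows  ang [-0.0, 0.0, 0.0]  d [0.0, 0.0, 3.9]  total [-0.  0.  0.] [ 0.   0.  11.7]
```

Call:
drive_tool:
  angular:
    - [-0.006, 0.0468, -0.0135]
    - [-0.006, 0.0468, -0.0135]
    - [-0.006, 0.0468, -0.0135]
    - [0, 0, 0]
    - [0, 0, 0]
  delta_pos:
    - [-0.94, 0.51, 0.47]
    - [-0.94, 0.51, 0.47]
    - [-0.94, 0.51, 0.47]
    - [0, 0, 0]
    - [0, 0, 0]
  gripper: [8.7, 8.7, 8.7, 8.7, 8.7]

```text
time_s: 24.35
tool_pos: [0.5389, 0.0471, 0.1413]
tool_rot: [-180.0, -44.8, 135.0]
force: [-0.1, 0.5, 0.3]
grip_width: 0.0869
grasp_force: 0.0
```

Run:
```python
from h import *
o=telemetry.get_obs();print(o['time_s'],o['tool_pos'],o['tool_rot'],o['qpos'])
c=[.4785,.108,.055]
plan(at(c,135,45,.10),at(c,135,45,.003))
```

```text
24.35 [0.53892834 0.04705615 0.14125109] [-179.99760916  -44.82775637  135.01070544] [ 36.88320711  43.41010349 -43.63551688  80.65838058  -4.93126594
  96.19101682  39.87300335]
1 rows  ang [-0.0002, 0.003, 0.0001]  d [-0.027, 0.037, 2.168]  total [-0.     0.003  0.   ] [-0.03  0.04  2.17]
3 rows  ang [-0.0, 0.0, 0.0]  d [0.0, 0.0, 3.233]  total [-0.  0.  0.] [0.  0.  9.7]
```

Call:
drive_tool:
  angular:
    - [0, 0, 0]
    - [0, 0, 0]
    - [0, 0, 0]
    - [0, 0, 0]
    - [0, 0, 0]
    - [0, 0, 0]
    - [0, 0, 0]
    - [0, 0, 0]
    - [0, 0, 0]
    - [0, 0, 0]
    - [0, 0, 0]
    - [0, 0, 0]
  delta_pos:
    - [0, 0, 2.4]
    - [0, 0, 3]
    - [0, 0, 2.2]
    - [0, 0, 2.2]
    - [0, 0, 1.8]
    - [0, 0, 0]
    - [0, 0, 0]
    - [0, 0, 0]
    - [0, 0, 0]
    - [0, 0, 0]
    - [0, 0, 0]
    - [0, 0, 0]
  gripper: [8.7, 8.7, 8.7, 8.7, 8.7, 8.7, 5, 5, 5, 5, 5, 5]

```text
time_s: 25.55
tool_pos: [0.4819, 0.1039, 0.0574]
tool_rot: [-180.0, -45.0, 134.8]
force: [2.1, -0.8, 3.0]
grip_width: 0.0597
grasp_force: 30.0
```

Run:
```python
from h import *
o=telemetry.get_obs();print(o['time_s'],o['tool_pos'],o['tool_rot'],o['force'],o['grip_width'])
c=np.array([.4785,.108,.055]); b=rot(o['tool_rot']).inv().apply(c-o['tool_pos']); print(b)
b[1]=0; c=[.4785,.108]; y=o['tool_rot'][2]
plan(hold([*c,.13],y,45,b),hold([*c,.13],y,-45,b),hold([*c,.045],y,-45,b))
```

```text
25.55 [0.48188849 0.10390117 0.05743064] [-179.97849261  -45.00239532  134.81500706] [ 2.11475218 -0.81544218  2.99164461] 0.059722434156096925
[0.00202584 0.00048724 0.00546341]
2 rows  ang [-0.0002, -0.0, 0.0]  d [2.652, 0.024, -2.652]  total [-0. -0.  0.] [ 5.3   0.05 -5.3 ]
11 rows  ang [-0.0, -0.1428, -0.0]  d [0.078, 0.0, -0.029]  total [-0.    -1.571 -0.   ] [ 0.86  0.   -0.32]
2 rows  ang [0.0, -0.0, 0.0]  d [3.005, 0.0, 3.005]  total [ 0. -0.  0.] [6.01 0.   6.01]
```

Call:
drive_tool:
  angular:
    - [0, 0, 0]
    - [0, 0, 0]
    - [0, 0, 0]
    - [0, -0.1428, 0]
    - [0, -0.1428, 0]
    - [0, -0.1428, 0]
    - [0, -0.1428, 0]
    - [0, -0.1428, 0]
    - [0, -0.1428, 0]
    - [0, -0.1428, 0]
    - [0, -0.1428, 0]
    - [0, -0.1428, 0]
    - [0, -0.1428, 0]
    - [0, -0.1428, 0]
    - [0, 0, 0]
    - [0, 0, 0]
  delta_pos:
    - [1.77, 0, -1.77]
    - [1.77, 0, -1.77]
    - [1.77, 0, -1.77]
    - [0.078, 0, -0.03]
    - [0.078, 0, -0.03]
    - [0.078, 0, -0.03]
    - [0.078, 0, -0.03]
    - [0.078, 0, -0.03]
    - [0.078, 0, -0.03]
    - [0.078, 0, -0.03]
    - [0.078, 0, -0.03]
    - [0.078, 0, -0.03]
    - [0.078, 0, -0.03]
    - [0.078, 0, -0.03]
    - [0, 0, 0]
    - [0, 0, 0]
  gripper: [5, 5, 5, 5, 5, 5, 5, 5, 5, 5, 5, 5, 5, 5, 5, 5]

```text
time_s: 27.15
tool_pos: [0.4742, 0.109, 0.1335]
tool_rot: [-179.3, 43.7, 135.4]
force: [0.5, 0.2, -2.2]
grip_width: 0.0598
grasp_force: 30.0
```

Run:
```python
from h import *
o=telemetry.get_obs();print(o['time_s'],o['tool_pos'],o['tool_rot'],o['force'],o['grip_width'],o['qpos'])
b=[.002,0,.0055]; c=[.4785,.108]
plan(hold([*c,.045],135,-45,b))
```

```text
27.15 [0.47415413 0.10897829 0.13348189] [-179.32269254   43.70331464  135.37895162] [ 0.49740221  0.20810013 -2.24922817] 0.05980606188501948 [ 13.65562033   7.68236485 -61.88036322 125.58132506  55.93524063
  68.36110597 -33.52339949]
2 rows  ang [-0.0036, -0.0113, 0.0024]  d [2.861, 0.137, 3.019]  total [-0.007 -0.023  0.005] [5.72 0.27 6.04]
```

Call:
drive_tool:
  angular:
    - [-0.0018, -0.0056, 0.0012]
    - [-0.0018, -0.0056, 0.0012]
    - [-0.0018, -0.0056, 0.0012]
    - [-0.0018, -0.0056, 0.0012]
    - [0, 0, 0]
    - [0, 0, 0]
  delta_pos:
    - [1.43, 0.07, 1.51]
    - [1.43, 0.07, 1.51]
    - [1.43, 0.07, 1.51]
    - [1.43, 0.07, 1.51]
    - [0, 0, 0]
    - [0, 0, 0]
  gripper: [5, 5, 5, 5, 5, 5]

```text
time_s: 27.75
tool_pos: [0.479, 0.1081, 0.0526]
tool_rot: [179.8, 45.3, 134.5]
force: [-0.9, -0.2, -2.1]
grip_width: 0.0598
grasp_force: 30.0
```

Run:
```python
from h import *
o=telemetry.get_obs();print(o['time_s'],o['tool_pos'],o['tool_rot'],o['force'],o['grip_width'],o['qpos'])
b=[.002,0,.0055]; c=[.4785,.108];print(o['tool_pos']+rot(o['tool_rot']).apply(b))
plan(hold([*c,.0355],135,-45,b))
```

```text
27.75 [0.47904245 0.10812017 0.05258708] [179.75112508  45.25425536 134.53228768] [-0.92144375 -0.17363398 -2.13343055] 0.059768185882134235 [  5.65422871  22.06646205 -56.46649934 128.1719986   70.31048951
  71.60242981 -49.91247118]
[0.4808116  0.10635596 0.04729485]
1 rows  ang [-0.0014, 0.0045, -0.0057]  d [1.031, -0.049, 0.635]  total [-0.001  0.004 -0.006] [ 1.03 -0.05  0.63]
```

Call:
drive_tool:
  angular:
    - [0, 0.004, -0.005]
    - [0, 0, 0]
    - [0, 0, 0]
    - [0, 0, 0]
    - [0, 0, 0]
    - [0, 0, 0]
    - [0, 0, 0]
    - [0, 0, 0]
    - [0, 0, 0]
    - [0, 0, 0]
    - [0, 0, 0]
    - [0, 0, 0]
    - [0, 0, 0]
  delta_pos:
    - [0.4, 0, 0.4]
    - [0.3, 0, 0.3]
    - [0.12, 0, 0.12]
    - [0.05, 0, 0.05]
    - [0, 0, 0]
    - [0, 0, 0]
    - [0, 0, 0]
    - [0, 0, 0]
    - [0, 0, -2]
    - [0, 0, -3]
    - [0, 0, -4]
    - [0, 0, -4]
    - [0, 0, 0]
  gripper: [5, 5, 5, 5, 5, 7, 8.7, 8.7, 8.7, 8.7, 8.7, 8.7, 8.7]

```text
time_s: 29.05
tool_pos: [0.4131, 0.1794, 0.1349]
tool_rot: [179.4, 45.1, 135.0]
force: [0.6, 0.0, 1.3]
grip_width: 0.0869
grasp_force: 0.0
```

Run:
```python
from h import *
o=telemetry.get_obs();print(o['time_s'],o['tool_pos'],o['tool_rot'],o['force'],o['qpos'])
c=[.4795,.107,.035]
plan(([.49,.11,.25],135,0))
```

```text
29.05 [0.41306659 0.17937646 0.13485884] [179.39423367  45.13368679 135.03877789] [0.64155361 0.03969744 1.27317005] [  3.68542957  12.14889109 -66.83729032 124.61198362  54.93620166
  78.56319997 -44.71266544]
6 rows  ang [0.0017, 0.1313, 0.0008]  d [-2.39, 0.093, -1.139]  total [0.01  0.788 0.005] [-14.34   0.56  -6.83]
```

Call:
drive_tool:
  angular:
    - [0.0017, 0.1313, 0]
    - [0.0017, 0.1313, 0]
    - [0.0017, 0.1313, 0]
    - [0.0017, 0.1313, 0]
    - [0.0017, 0.1313, 0]
    - [0.0017, 0.1313, 0]
    - [0, 0, 0]
  delta_pos:
    - [-2.4, 0.09, -1.14]
    - [-2.4, 0.09, -1.14]
    - [-2.4, 0.09, -1.14]
    - [-2.4, 0.09, -1.14]
    - [-2.4, 0.09, -1.14]
    - [-2.4, 0.09, -1.14]
    - [0, 0, 0]
  gripper: [8.7, 8.7, 8.7, 8.7, 8.7, 8.7, 8.7]

```text
time_s: 29.75
tool_pos: [0.4727, 0.1093, 0.238]
tool_rot: [-178.2, 6.2, 133.3]
force: [1.0, 0.2, -0.7]
grip_width: 0.0872
grasp_force: 0.0
```

Run:
```python
from h import *
o=telemetry.get_obs();print(o['time_s'],o['tool_pos'],o['tool_rot'],o['qpos'])
W=cam('wrist'); save(W,'w5')
c=[.4795,.107,.035]; m=blob(W,c,130,90); m=cv2.morphologyEx(m.astype(np.uint8),cv2.MORPH_CLOSE,np.ones((25,25)))>0; f=fit([(W,m)],CH,[*c[:2],45]); print(proj(W,c),m.sum(),f)
print([(np.round(d['centre']),d['p']) for d in models.search_frame(W,'mark')])
T=cam('top'); S_=cam('scene')
for n in('tray','tray_handle'):
  for p in(T,S_):
    d=models.cut_out(p,n); print(n,[(x['centre'],round(x['p'],2),int(x['pixels'].sum())) for x in d])
    if n=='tray' and d: print(fit([(p,d[0]['pixels'])],box(-.16,.055,-.05,.05,0,.01),[.595,-.12,5]))
```

```text
29.75 [0.4727383  0.10930628 0.23797321] [-178.20217798    6.17070048  133.30574524] [ 27.93104047  -1.58012048 -47.34509087 105.39760224   5.39454365
  74.88296545  22.42510536]
[[327.04927234 205.76216028]] 5849 (array([4.794000e-01, 1.084000e-01, 2.249605e+02]), np.float64(0.039))
[(array([329., 206.]), 0.8)]
tray [([378.1, 251.4], 0.58, 2290)]
(array([ 4.956000e-01, -1.310000e-01,  1.853705e+02]), np.float64(0.031))
tray [([273.0, 216.7], 0.9, 1714), ([194.6, 163.3], 0.7, 1635)]
(array([ 0.5996, -0.1248,  5.4686]), np.float64(0.087))
tray_handle [([376.3, 253.2], 0.8, 2279), ([323.0, 170.2], 0.52, 1654)]
tray_handle [([277.3, 216.8], 0.73, 1836)]
```

View pics/w5.png

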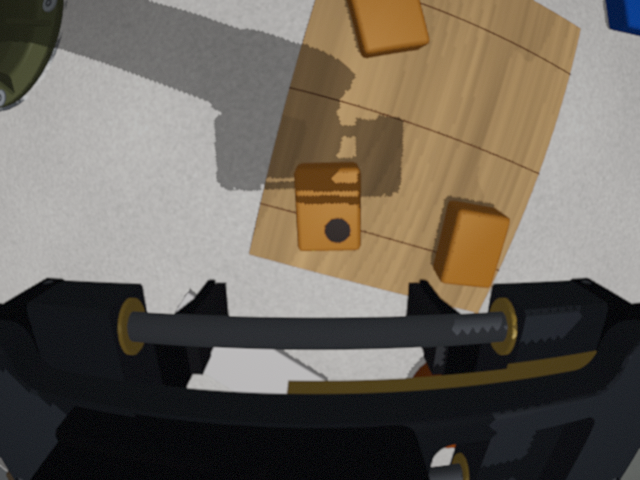

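B lies turned over with the mark up at (337,230). The tray fit gives the spot at about (0.600, −0.123), yaw 5.4°. Picking B from above.

Run:
```python
from h import *
c=[.4794,.1082,.035]
plan(at(c,135,0,.09),at(c,135,0,.003),at(c,135,0,.003+.12),([.600,-.123,.155],95.4,0),([.600,-.123,.036],95.4,0))
```

```text
3 rows  ang [-0.0122, 0.036, -0.0049]  d [-0.329, 0.149, 3.711]  total [-0.037  0.108 -0.015] [-0.99  0.45 11.13]
2 rows  ang [0.0, 0.0, 0.0]  d [-0.0, 0.0, 4.35]  total [0. 0. 0.] [-0.   0.   8.7]
3 rows  ang [0.0, 0.0, 0.0]  d [-0.0, 0.0, -4.0]  total [0. 0. 0.] [ -0.   0. -12.]
6 rows  ang [-0.0, -0.0, 0.1152]  d [-4.43, 0.182, 0.05]  total [-0.    -0.     0.691] [-26.58   1.09   0.3 ]
3 rows  ang [0.0, 0.0, -0.0]  d [0.0, -0.0, 3.967]  total [ 0.  0. -0.] [ 0.  -0.  11.9]
```

Call:
drive_tool:
  angular:
    - [-0.0092, 0.027, -0.0037]
    - [-0.0092, 0.027, -0.0037]
    - [-0.0092, 0.027, -0.0037]
    - [-0.0092, 0.027, -0.0037]
    - [0, 0, 0]
  delta_pos:
    - [-0.25, 0.11, 2.78]
    - [-0.25, 0.11, 2.78]
    - [-0.25, 0.11, 2.78]
    - [-0.25, 0.11, 2.78]
    - [0, 0, 0]
  gripper: [8.7, 8.7, 8.7, 8.7, 8.7]

```text
time_s: 30.65
tool_pos: [0.4785, 0.1045, 0.1224]
tool_rot: [-179.8, -0.3, 134.8]
force: [-0.0, -0.5, 0.3]
grip_width: 0.087
grasp_force: 0.0
```

Run:
```python
from h import *
o=telemetry.get_obs();print(o['time_s'],o['tool_pos'],o['tool_rot'],o['qpos'])
c=[.4794,.1082,.035]
plan(at(c,135,0,.003))
```

```text
30.65 [0.4784682  0.10447389 0.12244567] [-179.77443746   -0.29756781  134.82347455] [ 28.64831928   8.03586096 -46.40055362 111.78747684   6.3358403
  63.13228014  24.44773572]
2 rows  ang [-0.002, -0.0026, -0.0015]  d [0.088, 0.173, 4.222]  total [-0.004 -0.005 -0.003] [0.18 0.35 8.44]
```

Call:
drive_tool:
  angular:
    - [-0.002, -0.0026, -0.0015]
    - [-0.002, -0.0026, -0.0015]
    - [0, 0, 0]
    - [0, 0, 0]
    - [0, 0, 0]
    - [0, 0, 0]
    - [0, 0, 0]
    - [0, 0, 0]
    - [0, 0, 0]
    - [0, 0, 0]
    - [0, 0, 0]
  delta_pos:
    - [0.1, 0.2, 2.8]
    - [0.08, 0.15, 2.8]
    - [0, 0, 1.6]
    - [0, 0, 1.2]
    - [0, 0, 0]
    - [0, 0, 0]
    - [0, 0, 0]
    - [0, 0, 0]
    - [0, 0, 0]
    - [0, 0, 0]
    - [0, 0, 0]
  gripper: [8.7, 8.7, 8.7, 8.7, 8.7, 5, 5, 5, 5, 5, 5]

```text
time_s: 31.75
tool_pos: [0.4823, 0.1087, 0.0422]
tool_rot: [179.8, 0.3, 135.0]
force: [-2.9, -2.7, 5.7]
grip_width: 0.0598
grasp_force: 30.0
```

Run:
```python
from h import *
o=telemetry.get_obs();print(o['time_s'],o['tool_pos'],o['tool_rot'],o['grip_width'],o['force'])
c=[.4794,.1082,.035]
b=rot(o['tool_rot']).inv().apply(c-o['tool_pos']); print(b); b[1]=0
plan(hold([.4794,.1082,.13],135,0,b),hold([.600,-.123,.13],95.4,0,b),hold([.600,-.123,.032],95.4,0,b))
```

```text
31.75 [0.48226042 0.10873563 0.04220541] [179.80751671   0.29263329 135.01277513] 0.05977851188667066 [-2.85858414 -2.72624807  5.66425187]
[ 0.00168119 -0.00242516  0.00718881]
2 rows  ang [0.0017, 0.0026, 0.0001]  d [-0.014, -0.112, -4.749]  total [0.003 0.005 0.   ] [-0.03 -0.22 -9.5 ]
6 rows  ang [-0.0, -0.0, 0.1152]  d [-4.43, 0.162, -0.0]  total [-0.    -0.     0.691] [-26.58   0.97  -0.  ]
3 rows  ang [0.0, 0.0, -0.0]  d [-0.0, -0.0, 3.267]  total [ 0.  0. -0.] [-0.  -0.   9.8]
```

Call:
drive_tool:
  angular:
    - [0, 0, 0]
    - [0, 0, 0]
    - [0, 0, 0]
    - [0, 0, 0.0864]
    - [0, 0, 0.0864]
    - [0, 0, 0.0864]
    - [0, 0, 0.0864]
    - [0, 0, 0.0864]
    - [0, 0, 0.0864]
    - [0, 0, 0.0864]
    - [0, 0, 0.0864]
    - [0, 0, 0]
    - [0, 0, 0]
  delta_pos:
    - [0, 0, -3.2]
    - [0, -0.1, -3.2]
    - [0, -0.1, -3.1]
    - [-3.32, 0.12, 0]
    - [-3.32, 0.12, 0]
    - [-3.32, 0.12, 0]
    - [-3.32, 0.12, 0]
    - [-3.32, 0.12, 0]
    - [-3.32, 0.12, 0]
    - [-3.32, 0.12, 0]
    - [-3.32, 0.12, 0]
    - [0, 0, 0]
    - [0, 0, 0]
  gripper: [5, 5, 5, 5, 5, 5, 5, 5, 5, 5, 5, 5, 5]

```text
time_s: 33.05
tool_pos: [0.6096, -0.1189, 0.1365]
tool_rot: [179.7, -0.1, 95.3]
force: [0.2, 0.6, -2.8]
grip_width: 0.0596
grasp_force: 30.0
```

Run:
```python
from h import *
o=telemetry.get_obs();print(o['time_s'],o['tool_pos'],o['tool_rot'],o['grip_width'],o['force'],o['qpos'])
b=[.0017,0,.0072]
T=cam('top'); d=models.cut_out(T,'tray'); print([(x['centre'],round(x['p'],2)) for x in d])
plan(hold([.600,-.123,.05],95.4,0,b),hold([.600,-.123,.0315],95.4,0,b))
```

```text
33.05 [ 0.60955555 -0.11888064  0.13653994] [ 1.79658453e+02 -6.09136275e-02  9.53259234e+01] 0.05960489293936652 [ 0.23115548  0.63257113 -2.75651746] [ 34.92957233  21.58178447 -32.45620957  93.8821008   12.18376303
  67.78784503   5.05397592]
[([373.0, 264.7], 0.89)]
2 rows  ang [0.0033, -0.0007, 0.0013]  d [-0.374, -0.528, 3.993]  total [ 0.007 -0.001  0.003] [-0.75 -1.06  7.99]
1 rows  ang [0.0, 0.0, -0.0]  d [0.0, 0.0, 1.85]  total [ 0.  0. -0.] [0.   0.   1.85]
```

Run:
```python
from h import *
S_=cam('scene'); T=cam('top')
B=box(-.16,.055,-.05,.05,0,.01)
for p in(S_,T):
    X=rot([0,0,5.4]).apply(B[1::2])+[.6,-.123,0]; h=np.zeros((480,640),np.uint8); cv2.fillConvexPoly(h,cv2.convexHull(proj(p,X).astype(np.float32)).astype(np.int32),1)
    d=models.cut_out(p,'tray')
    for x in d: print(x['centre'],round(x['p'],2),x['pixels'].sum(),'inside expected',(x['pixels']&(h>0)).sum()/x['pixels'].sum(), h.sum())
save(T,'top2',(320,190,480,310),5)
```

```text
[274.9, 221.6] 0.78 1666 inside expected 0.9201680672268907 1624
[372.3, 263.2] 0.97 1249 inside expected 0.9655724579663731 2337
[243.8, 304.7] 0.19 624 inside expected 0.0 2337
```

View pics/top2.png

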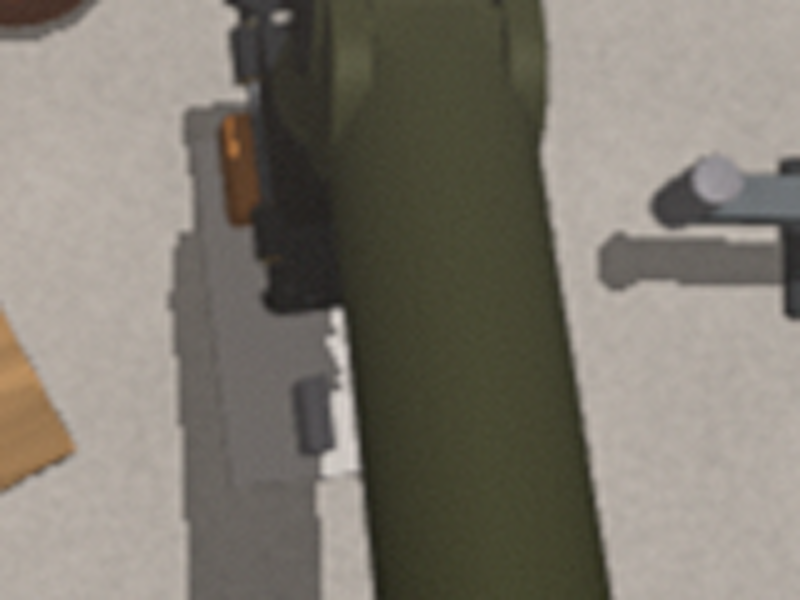

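The tray hasn't moved (fin at crop (313,415)) and the cheese is above the loading end. Lowering now.

Call:
drive_tool:
  angular:
    - [0.0033, -0.0007, 0.0013]
    - [0.0033, -0.0007, 0.0013]
    - [0, 0, 0]
    - [0, 0, 0]
    - [0, 0, 0]
    - [0, 0, 0]
    - [0, 0, 0]
  delta_pos:
    - [-0.37, -0.53, 2.5]
    - [-0.37, -0.53, 2.5]
    - [0, 0, 2]
    - [0, 0, 1.6]
    - [0, 0, 0.9]
    - [0, 0, 0]
    - [0, 0, 0]
  gripper: [5, 5, 5, 5, 5, 5, 5]

```text
time_s: 34.05
tool_pos: [0.6012, -0.1262, 0.0433]
tool_rot: [179.9, 0.1, 95.3]
force: [-0.3, -0.1, -2.4]
grip_width: 0.0598
grasp_force: 30.0
```

Run:
```python
from h import *
o=telemetry.get_obs();print(o['time_s'],o['tool_pos'],o['tool_rot'],o['grip_width'],o['force'])
b=[.0017,0,.0072]; print(o['tool_pos']+rot(o['tool_rot']).apply(b))
```

```text
34.05 [ 0.60115845 -0.12620879  0.04332158] [1.79900767e+02 1.01697237e-01 9.53112183e+01] 0.05980757331683295 [-0.34790608 -0.108333   -2.39620365]
[ 0.60101468 -0.12452766  0.03611859]
```

Call:
drive_tool:
  angular:
    - [0, 0, 0]
    - [0, 0, 0]
    - [0, 0, 0]
    - [0, 0, 0]
    - [0, 0, 0]
    - [0, 0, 0]
    - [0, 0, 0]
    - [0, 0, 0]
    - [0, 0, 0]
    - [0, 0, 0]
    - [0, 0, 0]
    - [0, 0, 0]
    - [0, 0, 0]
    - [0, 0, 0]
    - [0, 0, 0]
    - [0, 0, 0]
  delta_pos:
    - [0, 0, 0.3]
    - [0, 0, 0.2]
    - [0, 0, 0.08]
    - [0, 0, 0]
    - [0, 0, 0]
    - [0, 0, 0]
    - [0, 0, 0]
    - [0, 0, -2]
    - [0, 0, -3]
    - [0, 0, -4]
    - [0, 0, -4]
    - [0, 0, -4]
    - [0, -4, 0]
    - [0, -4, 0]
    - [0, -4, 0]
    - [0, 0, 0]
  gripper: [5, 5, 5, 5, 7, 8.7, 8.7, 8.7, 8.7, 8.7, 8.7, 8.7, 8.7, 8.7, 8.7, 8.7]

```text
time_s: 35.65
tool_pos: [0.4761, -0.1386, 0.2063]
tool_rot: [-179.8, 0.2, 95.1]
force: [1.0, -0.1, 1.0]
grip_width: 0.0866
grasp_force: 0.0
```

Run:
```python
from h import *
o=telemetry.get_obs();print(o['time_s'],o['tool_pos'],o['tool_rot'],o['qpos'])
W=cam('wrist'); save(W,'w6')
CT=box(-.03,.03,-.04,.04,.01,.05)
c=[.601,-.124,.03]; m=blob(W,c,110,90); m=cv2.morphologyEx(m.astype(np.uint8),cv2.MORPH_CLOSE,np.ones((25,25)))>0; print(proj(W,c),m.sum(),fit([(W,m)],CT,[*c[:2],5]))
for d in models.search_frame(W,'mark'): print(d['centre'],d['p'],plane(W,d['centre'],.05))
g=cv2.GaussianBlur(W['pixels'].astype(np.float32).sum(2),(5,5),0); mm=cv2.erode(m.astype(np.uint8),np.ones((7,7)))>0
ys,xs=np.where(mm&(g<g[mm].min()+70)); print(np.median(xs),np.median(ys),len(xs),plane(W,[np.median(xs),np.median(ys)],.05))
for d in models.cut_out(W,'tray')[:2]: print('tray',d['centre'],d['p'],d['pixels'].sum())
```

```text
35.65 [ 0.47610771 -0.13859583  0.20632375] [-179.79337416    0.23851429   95.08808893] [ 45.13888629   2.19981185 -32.66661877 105.82017799   1.54896342
  72.45869775  17.10926047]
[[452.63066837 224.04022109]] 5881 (array([ 0.6014, -0.1244,  3.3171]), np.float64(0.117))
[452.6, 226.4] 0.59 [ 0.59327897 -0.12248071  0.05      ]
454.0 244.0 838 [ 0.59757667 -0.13815218  0.05      ]
tray [359.5, 208.8] 0.6 15723
```

View pics/w6.png

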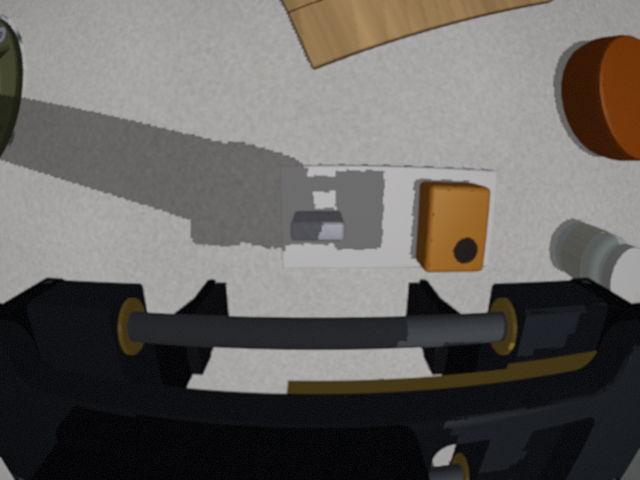

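The cheese lies on the tray with the mark up at (465,250), well clear of the needle. The fin is at (318,225). Next I measure these and grip the fin.

Run:
```python
from h import *
W=cam('wrist'); T=cam('top'); S_=cam('scene')
print('mark w',plane(W,[465,250],.05)); 
for p in(W,T,S_):
    c=proj(p,[.605,-.137,.05])[0]; u,v=c.round().astype(int); r=30 if p is W else 14
    g=cv2.GaussianBlur(p['pixels'].astype(np.float32).sum(2),(3,3),0)[v-r:v+r,u-r:u+r]; sat=cv2.cvtColor(p['pixels'],cv2.COLOR_RGB2HSV)[v-r:v+r,u-r:u+r,1]
    ys,xs=np.where((g<np.percentile(g,1)+40)); q=[u-r+np.median(xs),v-r+np.median(ys)]; print(c,q,len(xs),plane(p,q,.05))
print('fin', plane(W,[318,218],.064), plane(W,[318,225],.05))
for n in('needle_tip',):
    for p in(W,T,S_): print(n,[(d['centre'],round(d['p'],2),plane(p,d['centre'],.064)) for d in models.search_frame(p,n)])
plan(([.4755,-.1345,.15],5.4,0),([.4755,-.1345,.037],5.4,0))
```

```text
mark w [ 0.6167301  -0.14108729  0.05      ]
[454.20366051 244.51540018] [np.float64(458.0), np.float64(251.0)] 394 [ 0.60993583 -0.14263013  0.05      ]
[382.40215483 229.08084842] [np.float64(385.0), np.float64(236.0)] 124 [ 0.58396371 -0.14415807  0.05      ]
[257.35882216 217.21672723] [np.float64(255.0), np.float64(218.0)] 31 [ 0.61181115 -0.13975031  0.05      ]
fin [ 0.48127213 -0.12245742  0.064     ] [ 0.4821468  -0.13122153  0.05      ]
needle_tip []
needle_tip [([487.7, 230.6], 0.64, array([ 0.59551537, -0.44755092,  0.064     ]))]
needle_tip [([193.1, 165.3], 0.6, array([ 0.57335104, -0.48184953,  0.064     ]))]
11 rows  ang [0.0001, 0.0, 0.1427]  d [-0.021, -0.062, 0.514]  total [1.00e-03 0.00e+00 1.57e+00] [-0.23 -0.68  5.65]
3 rows  ang [-0.0, 0.0, 0.0]  d [-0.0, -0.0, 3.767]  total [-0.  0.  0.] [-0.  -0.  11.3]
```

Call:
drive_tool:
  angular:
    - [0, 0, 0.1427]
    - [0, 0, 0.1427]
    - [0, 0, 0.1427]
    - [0, 0, 0.1427]
    - [0, 0, 0.1427]
    - [0, 0, 0.1427]
    - [0, 0, 0.1427]
    - [0, 0, 0.1427]
    - [0, 0, 0.1427]
    - [0, 0, 0.1427]
    - [0, 0, 0.1427]
    - [0, 0, 0]
    - [0, 0, 0]
  delta_pos:
    - [0, -0.06, 0.5]
    - [0, -0.06, 0.5]
    - [0, -0.06, 0.5]
    - [0, -0.06, 0.5]
    - [0, -0.06, 0.5]
    - [0, -0.06, 0.5]
    - [0, -0.06, 0.5]
    - [0, -0.06, 0.5]
    - [0, -0.06, 0.5]
    - [0, -0.06, 0.5]
    - [0, -0.06, 0.5]
    - [0, 0, 0]
    - [0, 0, 0]
  gripper: [6, 6, 6, 6, 6, 6, 6, 6, 6, 6, 6, 6, 6]

```text
time_s: 37.4
tool_pos: [0.4763, -0.1337, 0.1517]
tool_rot: [179.9, -0.0, 5.6]
force: [-0.2, 0.2, 0.5]
grip_width: 0.0601
grasp_force: 0.0
```

Run:
```python
from h import *
o=telemetry.get_obs();print(o['time_s'],o['tool_pos'],o['tool_rot'],o['qpos'])
plan(([.4765,-.1345,.037],5.4,0))
```

```text
37.4 [ 0.47627205 -0.13368083  0.15166255] [ 1.79934637e+02 -1.93351206e-02  5.56782803e+00] [ 41.60773785   4.59746448 -30.08352156 110.0796356    2.58438309
  65.92397458 -73.88129458]
3 rows  ang [0.0004, -0.0001, 0.001]  d [0.004, 0.026, 3.822]  total [ 0.001 -0.     0.003] [1.000e-02 8.000e-02 1.147e+01]
```

Call:
drive_tool:
  angular:
    - [0, 0, 0]
    - [0, 0, 0]
    - [0, 0, 0]
    - [0, 0, 0]
    - [0, 0, 0]
    - [0, 0, 0]
    - [0, 0, 0]
    - [0, 0, 0]
    - [0, 0, 0]
    - [0, 0, 0]
    - [0, 0, 0]
    - [0, 0, 0]
    - [0, 0, 0]
  delta_pos:
    - [0, 0.04, 3.5]
    - [0, 0.04, 3.5]
    - [0, 0, 2.4]
    - [0, 0, 1.9]
    - [0, 0, 0]
    - [0, 0, 0]
    - [0, 0, 0]
    - [0, 0, 0]
    - [0, 0, 0]
    - [0, 0, 0]
    - [0, 0, 0]
    - [0, 0, 0]
    - [0, 0, 0]
  gripper: [6, 6, 6, 6, 6, 4, 3, 2, 1, 1, 1, 1, 1]

```text
time_s: 38.7
tool_pos: [0.4762, -0.135, 0.0389]
tool_rot: [179.9, -0.0, 5.3]
force: [-0.9, 0.4, 2.4]
grip_width: 0.0156
grasp_force: 30.0
```

Run:
```python
from h import *
o=telemetry.get_obs();print(o['time_s'],o['tool_pos'],o['tool_rot'],o['force'],o['grip_width'],o['grasp_force'])
print(rot(o['tool_rot']).inv().apply(np.array([.5868,-.341,0])-[.611,-.1415,0])*100)
```

```text
38.7 [ 0.47622829 -0.13495176  0.03888691] [ 1.79901442e+02 -3.23753944e-02  5.34379695e+00] [-0.89644689  0.44960605  2.43841034] 0.015605796960282749 29.996997892158106
[-4.2674588  19.63788969  0.03136917]
```

Call:
drive_tool:
  angular:
    - [0, 0, 0]
    - [0, 0, 0]
    - [0, 0, 0]
    - [0, 0, 0]
    - [0, 0, 0]
    - [0, 0, 0]
    - [0, 0, 0]
    - [0, 0, 0]
    - [0, 0, 0]
    - [0, 0, 0]
    - [0, 0, 0]
    - [0, 0, 0]
    - [0, 0, 0]
    - [0, 0, 0]
    - [0, 0, 0]
    - [0, 0, 0]
    - [0, 0, 0]
    - [0, 0, 0]
  delta_pos:
    - [-0.1, 0.4, 0]
    - [-0.2, 0.8, 0]
    - [-0.26, 1.2, 0]
    - [-0.26, 1.2, 0]
    - [-0.26, 1.2, 0]
    - [-0.26, 1.2, 0]
    - [-0.26, 1.2, 0]
    - [-0.26, 1.2, 0]
    - [-0.26, 1.2, 0]
    - [-0.26, 1.2, 0]
    - [-0.26, 1.2, 0]
    - [-0.26, 1.2, 0]
    - [-0.26, 1.2, 0]
    - [-0.26, 1.2, 0]
    - [-0.2, 0.8, 0]
    - [-0.1, 0.4, 0]
    - [0, 0, 0]
    - [0, 0, 0]
  gripper: [1, 1, 1, 1, 1, 1, 1, 1, 1, 1, 1, 1, 1, 1, 1, 1, 1, 1]

```text
time_s: 40.5
tool_pos: [0.455, -0.3055, 0.0389]
tool_rot: [179.9, -0.0, 5.4]
force: [1.7, 2.5, 2.0]
grip_width: 0.016
grasp_force: 30.0
```

Run:
```python
from h import *
o=telemetry.get_obs();print(o['time_s'],o['tool_pos'],o['tool_rot'],o['force'],o['grip_width'])
W=cam('wrist');S_=cam('scene'); T=cam('top')
a=W['pixels'][:,:,::-1][140:400,220:640]; a=cv2.resize(a,(800,495))
def crop(p,x,y): return cv2.resize(p['pixels'][y:y+60,x:x+80,::-1],(400,300),interpolation=cv2.INTER_CUBIC)
b=np.hstack([crop(S_,190,155),crop(T,410,200)])
im=np.vstack([cv2.resize(a,(485,300)),b[:, :485]]) if 0 else np.vstack([b,cv2.resize(W['pixels'][:,:,::-1],(400,300)).repeat(1,0) if 0 else np.hstack([cv2.resize(W['pixels'][:,:,::-1],(400,300)),np.zeros((300,400,3),np.uint8)])])
cv2.imwrite('pics/multi.png',im)
```

```text
40.5 [ 0.45495745 -0.30550542  0.03891647] [ 1.79897199e+02 -4.38433509e-02  5.37527056e+00] [1.74587392 2.52341906 1.95673551] 0.016033093059674413
```

View pics/multi.png

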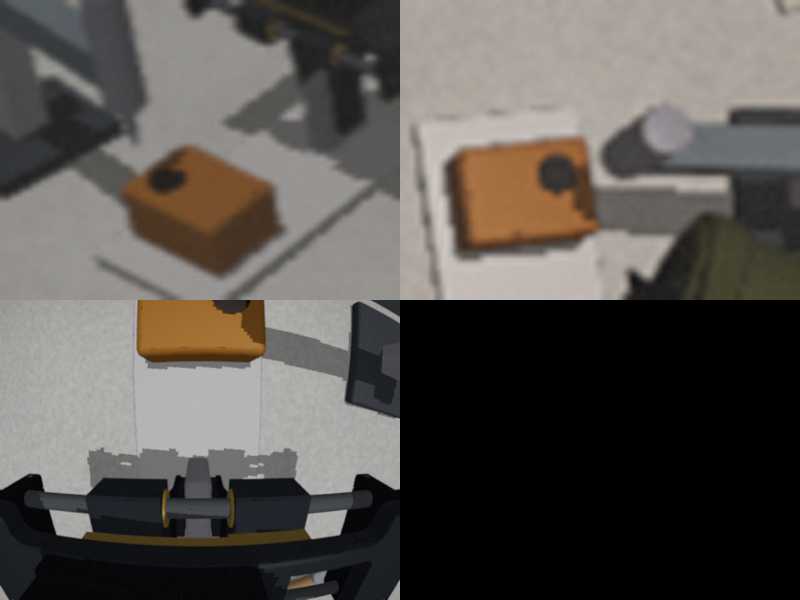

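Run:
```python
from h import *
W=cam('wrist');S_=cam('scene'); T=cam('top'); o=telemetry.get_obs()
def dark(p,uv,r):
    u,v=map(int,np.round(uv)); g=cv2.GaussianBlur(p['pixels'].astype(np.float32).sum(2),(3,3),0)[v-r:v+r+1,u-r:u+r+1]
    ys,xs=np.where(g<g.min()+60); return np.array([u-r+xs.mean(),v-r+ys.mean()]),len(xs)
for p,q in((T,[441.4,234.6]),(S_,[223,191.2])):
    d,n=dark(p,q,4); print(q,d,n,plane(p,q,.05)[:2],plane(p,d,.05)[:2])
for p in(T,S_): print('mark net',[(d['centre'],round(d['p'],2)) for d in models.search_frame(p,'mark')])
print('tip scene',plane(S_,[216.6,183],.064)[:2],'spindle bottom top cam',plane(T,[455.8,230.4],.098)[:2],plane(T,[454.6,231.4],.098)[:2])
for n in ([.5853,-.3434],[.5868,-.341]):
    print(n,'proj tip scene',proj(S_,[*n,.064]),'top: spindle bottom',proj(T,[*n,.098]),'spindle tops',[proj(T,[*n,z])[0].round(1).tolist() for z in(.139,.16,.18)])
```

```text
[441.4, 234.6] [441.55319149 234.65957447] 47 [ 0.58692579 -0.31309603] [ 0.58674172 -0.31354655]
[223, 191.2] [222.92307692 190.15384615] 26 [ 0.58974945 -0.31127163] [ 0.58644249 -0.31563599]
mark net [([435.4, 236.9], 0.61)]
mark net [([229.1, 197.0], 0.97)]
tip scene [ 0.5856708  -0.34385723] spindle bottom top cam [ 0.59068418 -0.34236137] [ 0.58777636 -0.33873089]
[0.5853, -0.3434] proj tip scene [[216.78439342 183.00128305]] top: spindle bottom [[456.2555197  232.23233983]] spindle tops [[460.6, 229.7], [462.9, 228.3], [465.1, 226.9]]
[0.5868, -0.341] proj tip scene [[216.89610431 183.51565567]] top: spindle bottom [[455.40037288 231.72703084]] spindle tops [[459.7, 229.1], [462.0, 227.7], [464.2, 226.4]]
```

Call:
drive_tool:
  angular:
    - [0, 0, 0]
    - [0, 0, 0]
    - [0, 0, 0]
    - [0, 0, 0]
    - [0, 0, 0]
    - [0, 0, 0]
  delta_pos:
    - [-0.05, 0.5, 0]
    - [-0.08, 0.9, 0]
    - [-0.08, 0.9, 0]
    - [-0.06, 0.6, 0]
    - [0, 0, 0]
    - [0, 0, 0]
  gripper: [1, 1, 1, 1, 1, 1]

```text
time_s: 41.5
tool_pos: [0.4544, -0.3355, 0.0389]
tool_rot: [179.9, -0.0, 5.3]
force: [0.0, 0.5, -0.1]
grip_width: 0.0159
grasp_force: 30.0
```

Run:
```python
from h import *
S_=cam('scene'); T=cam('top'); o=telemetry.get_obs(); print(o['time_s'],o['tool_pos'],o['tool_rot'])
def crop(p,x,y): return cv2.resize(p['pixels'][y:y+60,x:x+80,::-1],(800,600),interpolation=cv2.INTER_CUBIC)
cv2.imwrite('pics/multi2.png',cv2.resize(np.vstack([crop(S_,175,150),crop(T,415,200)]),(450,600),interpolation=cv2.INTER_AREA))
```

```text
41.6 [ 0.45429965 -0.33539493  0.03892371] [1.79863790e+02 1.54899883e-03 5.30777531e+00]
```

View pics/multi2.png

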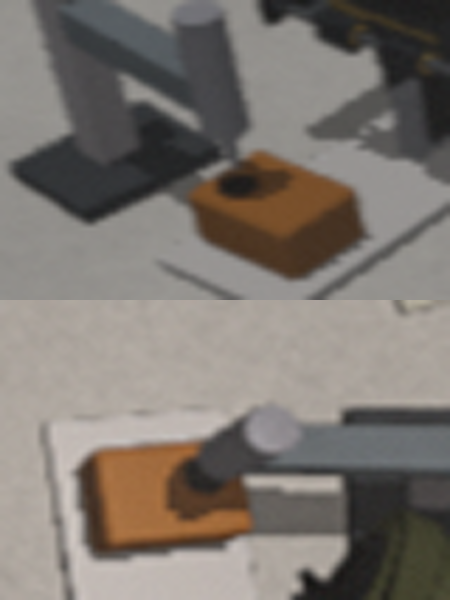

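The needle tip in the scene crop is at (236,160), with the mark just below it at (238,183). In the top crop the mark at about (200,473) is partly hidden by the spindle. I'm checking the offset in numbers.

Run:
```python
from h import *
S_=cam('scene'); T=cam('top')
print('tip',plane(S_,[217,182.5],.064)[:2],'mark',plane(S_,[217.3,186.6],.05)[:2],'mark top',plane(T,[450.6,234.6],.05)[:2])
n=[.5857,-.344]; print(proj(S_,[*n,.05]),proj(S_,[*n,.064]))
```

```text
tip [ 0.58317305 -0.34494923] mark [ 0.58604751 -0.34386948] mark top [ 0.58671747 -0.34067574]
[[217.35950012 186.5327687 ]] [[216.56394532 182.9868666 ]]
```

The mark lies within about 3 mm of the needle's axis. I release the fin, rise and go to the last cheese, C.

Call:
drive_tool:
  angular:
    - [0, 0, 0]
    - [0, 0, 0]
    - [0, 0, 0]
    - [0, 0, 0]
    - [0, 0, 0]
    - [0, 0, 0]
    - [0, 0, 0]
    - [0, 0, 0]
    - [0, 0, 0]
    - [0, 0, 0]
    - [0, 0, 0]
    - [0, 0, 0]
  delta_pos:
    - [0, 0, 0]
    - [0, 0, 0]
    - [0, 0, 0]
    - [0, 0, 0]
    - [0, 0, -2]
    - [0, 0, -3]
    - [0, 0, -4]
    - [0, 0, -4]
    - [0, 0, -4]
    - [0, 0, -4]
    - [0, 0, -2]
    - [0, 0, 0]
  gripper: [2.5, 4, 6, 6, 6, 6, 6, 6, 8.7, 8.7, 8.7, 8.7]

```text
time_s: 42.9
tool_pos: [0.4563, -0.3353, 0.273]
tool_rot: [179.6, -0.3, 5.3]
force: [-0.1, 0.1, 0.1]
grip_width: 0.0831
grasp_force: 0.0
```

Run:
```python
from h import *
o=telemetry.get_obs();print(o['time_s'],o['tool_pos'],o['tool_rot'],o['qpos'])
S_=cam('scene'); u,v=217,187; g=cv2.GaussianBlur(S_['pixels'].astype(np.float32).sum(2),(3,3),0)[v-5:v+6,u-6:u+7]; ys,xs=np.where(g<g.min()+50); print('mark px',u-6+xs.mean(),v-5+ys.mean(),len(xs))
plan(([.43,.24,.26],144,0))
```

```text
42.9 [ 0.4563267  -0.335273    0.27303535] [179.61623022  -0.31846591   5.34916967] [ 54.76759074   8.20127541 -23.49442725  91.93117687   3.4276256
  80.07092721 -53.72774   ]
mark px 217.37037037037038 186.4814814814815 27
17 rows  ang [0.0003, 0.0002, -0.1423]  d [4.166, -1.342, 0.06]  total [ 0.005  0.004 -2.42 ] [ 70.82 -22.81   1.02]
```

Call:
drive_tool:
  angular:
    - [0, 0, 0]
    - [0, 0, 0]
    - [0, 0, 0]
    - [0, 0, 0]
    - [0, 0, 0]
    - [0, 0, 0]
    - [0, 0, 0]
  delta_pos:
    - [0, -4.5, 0]
    - [0, -4.5, 0]
    - [0, -4.5, 0]
    - [0, -4.5, 0]
    - [0, -4.5, 0]
    - [0, -4.5, 0]
    - [0, -3, 0]
  gripper: [8.7, 8.7, 8.7, 8.7, 8.7, 8.7, 8.7]

```text
time_s: 43.65
tool_pos: [0.4253, -0.0324, 0.2669]
tool_rot: [180.0, 0.1, 5.5]
force: [0.9, 0.5, 0.5]
grip_width: 0.0871
grasp_force: 0.0
```

Run:
```python
from h import *
o=telemetry.get_obs();print(o['time_s'],o['tool_pos'],o['tool_rot'],o['qpos'])
plan(([.43,.24,.26],144,0))
```

```text
43.65 [ 0.42526881 -0.03239636  0.26687532] [1.79952278e+02 1.15517791e-01 5.50600473e+00] [ 43.46436552 -10.62596949 -37.19616513 108.54009828  -6.42486566
  80.12429182 -76.63172612]
17 rows  ang [-0.0001, 0.0001, -0.1422]  d [2.008, -0.51, 0.038]  total [-2.000e-03  2.000e-03 -2.417e+00] [34.13 -8.67  0.65]
```

Call:
drive_tool:
  angular:
    - [0, 0, -0.1422]
    - [0, 0, -0.1422]
    - [0, 0, -0.1422]
    - [0, 0, -0.1422]
    - [0, 0, -0.1422]
    - [0, 0, -0.1422]
    - [0, 0, -0.1422]
    - [0, 0, -0.1422]
    - [0, 0, -0.1422]
    - [0, 0, -0.1422]
    - [0, 0, -0.1422]
    - [0, 0, -0.1422]
    - [0, 0, -0.1422]
    - [0, 0, -0.1422]
    - [0, 0, -0.1422]
    - [0, 0, -0.1422]
    - [0, 0, -0.1422]
    - [0, 0, 0]
  delta_pos:
    - [2, -0.5, 0]
    - [2, -0.5, 0]
    - [2, -0.5, 0]
    - [2, -0.5, 0]
    - [2, -0.5, 0]
    - [2, -0.5, 0]
    - [2, -0.5, 0]
    - [2, -0.5, 0]
    - [2, -0.5, 0]
    - [2, -0.5, 0]
    - [2, -0.5, 0]
    - [2, -0.5, 0]
    - [2, -0.5, 0]
    - [2, -0.5, 0]
    - [2, -0.5, 0]
    - [2, -0.5, 0]
    - [2, -0.5, 0]
    - [0, 0, 0]
  gripper: [8.7, 8.7, 8.7, 8.7, 8.7, 8.7, 8.7, 8.7, 8.7, 8.7, 8.7, 8.7, 8.7, 8.7, 8.7, 8.7, 8.7, 8.7]

```text
time_s: 45.45
tool_pos: [0.4494, 0.2363, 0.2667]
tool_rot: [-179.8, 0.0, 144.2]
force: [0.2, -0.5, 0.1]
grip_width: 0.0871
grasp_force: 0.0
```

Run:
```python
from h import *
o=telemetry.get_obs();print(o['time_s'],o['tool_pos'],o['tool_rot'],o['qpos'])
W=cam('wrist')
for c in [(.389,.278),(.6135,.181)]:
    X=[*c,.035]
    try: m=blob(W,X,138,80); m=cv2.morphologyEx(m.astype(np.uint8),cv2.MORPH_CLOSE,np.ones((25,25)))>0; print(proj(W,X),m.sum(), fit([(W,m)],CH,[*c,54]))
    except Exception as e: print(e)
plan(at([.389,.278,.035],144,45,.13),at([.389,.278,.035],144,45,.003))
```

```text
45.45 [0.44935971 0.23629159 0.26669622] [-1.79808454e+02  1.05145711e-02  1.44179265e+02] [ 29.06431655   4.20904956 -61.72018657  98.57819591   3.84921915
  79.6224371   20.88219304]
[[316.04577865 144.98006271]] 5032 (array([ 0.3895,  0.2776, 56.863 ]), np.float64(0.025))
[[360.38576523 353.35359274]] 3730 (array([  0.6477,   0.1772, 167.6923]), np.float64(0.426))
6 rows  ang [-0.0003, 0.1311, -0.0006]  d [-1.171, -0.021, 2.108]  total [-0.002  0.787 -0.004] [-7.02 -0.13 12.65]
3 rows  ang [0.0, -0.0, 0.0]  d [-0.0, -0.0, 4.233]  total [ 0. -0.  0.] [-0.  -0.  12.7]
```

Run:
```python
from h import *
c=[.3895,.2776,.035]
plan(at(c,146.7,45,.12),at(c,146.7,45,.003))
```

```text
6 rows  ang [0.0028, 0.1311, -0.008]  d [-1.115, 0.057, 2.261]  total [ 0.017  0.787 -0.048] [-6.69  0.34 13.57]
3 rows  ang [0.0, 0.0, 0.0]  d [-0.0, 0.0, 3.9]  total [0. 0. 0.] [-0.   0.  11.7]
```

Call:
drive_tool:
  angular:
    - [0.0028, 0.1311, -0.008]
    - [0.0028, 0.1311, -0.008]
    - [0.0028, 0.1311, -0.008]
    - [0.0028, 0.1311, -0.008]
    - [0.0028, 0.1311, -0.008]
    - [0.0028, 0.1311, -0.008]
    - [0, 0, 0]
    - [0, 0, 0]
  delta_pos:
    - [-1.12, 0.06, 2.26]
    - [-1.12, 0.06, 2.26]
    - [-1.12, 0.06, 2.26]
    - [-1.12, 0.06, 2.26]
    - [-1.12, 0.06, 2.26]
    - [-1.12, 0.06, 2.26]
    - [0, 0, 0]
    - [0, 0, 0]
  gripper: [8.7, 8.7, 8.7, 8.7, 8.7, 8.7, 8.7, 8.7]

```text
time_s: 46.3
tool_pos: [0.4698, 0.2249, 0.1203]
tool_rot: [-179.9, -45.2, 146.5]
force: [0.0, 0.8, 0.7]
grip_width: 0.087
grasp_force: 0.0
```

Run:
```python
from h import *
o=telemetry.get_obs();print(o['time_s'],o['tool_pos'],o['tool_rot'],o['qpos'])
c=[.3895,.2776,.035]
W=cam('wrist'); m=blob(W,c,138,90); m=cv2.morphologyEx(m.astype(np.uint8),cv2.MORPH_CLOSE,np.ones((15,15)))>0; print(proj(W,c),m.sum(), fit([(W,m)],CH,[*c[:2],57]))
plan(at(c,146.7,45,.1),at(c,146.7,45,.003))
```

```text
46.3 [0.469769   0.22494179 0.12030769] [-179.92863916  -45.16418786  146.50024378] [ 27.72373828  45.13196179 -53.98306386  88.27529583  -2.27662209
  88.40790433  31.93898384]
[[316.27049045 232.13554191]] 9052 (array([  0.3881,   0.2788, 236.527 ]), np.float64(0.056))
1 rows  ang [0.002, 0.0018, 0.0014]  d [0.535, -0.135, 2.992]  total [0.002 0.002 0.001] [ 0.53 -0.13  2.99]
3 rows  ang [0.0, 0.0, 0.0]  d [-0.0, -0.0, 3.233]  total [0. 0. 0.] [-0.  -0.   9.7]
```

Call:
drive_tool:
  angular:
    - [0, 0, 0]
    - [0, 0, 0]
    - [0, 0, 0]
    - [0, 0, 0]
    - [0, 0, 0]
    - [0, 0, 0]
    - [0, 0, 0]
    - [0, 0, 0]
    - [0, 0, 0]
    - [0, 0, 0]
    - [0, 0, 0]
    - [0, 0, 0]
  delta_pos:
    - [0.5, -0.13, 3.0]
    - [0, 0, 3.2]
    - [0, 0, 2.3]
    - [0, 0, 2.2]
    - [0, 0, 2.0]
    - [0, 0, 0]
    - [0, 0, 0]
    - [0, 0, 0]
    - [0, 0, 0]
    - [0, 0, 0]
    - [0, 0, 0]
    - [0, 0, 0]
  gripper: [8.7, 8.7, 8.7, 8.7, 8.7, 8.7, 5, 5, 5, 5, 5, 5]
  squeeze: 30

```text
time_s: 47.55
tool_pos: [0.3923, 0.2756, 0.036]
tool_rot: [179.8, -45.0, 146.8]
force: [1.8, -2.5, 3.9]
grip_width: 0.0603
grasp_force: 30.0
```

Run:
```python
from h import *
o=telemetry.get_obs();print(o['time_s'],o['tool_pos'],o['tool_rot'],o['force'],o['grip_width'])
c=np.array([.389,.278,.035]); b=rot(o['tool_rot']).inv().apply(c-o['tool_pos']); print(b)
b[1]=0; y=o['tool_rot'][2]; c=[.47,.25]
plan(hold([.389,.278,.13],y,45,b),hold([*c,.13],y,-45,b),hold([*c,.058],y,-45,b))
```

```text
47.55 [0.39226743 0.27562369 0.03597603] [179.79905925 -44.97799006 146.78045314] [ 1.82343891 -2.46040715  3.91902462] 0.06030198326340058
[0.00216461 0.00018548 0.0035434 ]
2 rows  ang [0.0018, 0.0002, 0.0]  d [3.358, 0.016, -3.359]  total [0.004 0.    0.   ] [ 6.72  0.03 -6.72]
11 rows  ang [0.0, -0.1428, 0.0]  d [-0.789, 0.19, -0.031]  total [ 0.    -1.571  0.   ] [-8.67  2.1  -0.34]
2 rows  ang [-0.0, -0.0, 0.0]  d [2.546, -0.0, 2.546]  total [-0. -0.  0.] [ 5.09 -0.    5.09]
```

Call:
drive_tool:
  angular:
    - [0, 0, 0]
    - [0, 0, 0]
    - [0, 0, 0]
    - [0, -0.1428, 0]
    - [0, -0.1428, 0]
    - [0, -0.1428, 0]
    - [0, -0.1428, 0]
    - [0, -0.1428, 0]
    - [0, -0.1428, 0]
    - [0, -0.1428, 0]
    - [0, -0.1428, 0]
    - [0, -0.1428, 0]
    - [0, -0.1428, 0]
    - [0, -0.1428, 0]
    - [0, 0, 0]
    - [0, 0, 0]
  delta_pos:
    - [2.24, 0, -2.24]
    - [2.24, 0, -2.24]
    - [2.24, 0, -2.24]
    - [-0.79, 0.19, -0.03]
    - [-0.79, 0.19, -0.03]
    - [-0.79, 0.19, -0.03]
    - [-0.79, 0.19, -0.03]
    - [-0.79, 0.19, -0.03]
    - [-0.79, 0.19, -0.03]
    - [-0.79, 0.19, -0.03]
    - [-0.79, 0.19, -0.03]
    - [-0.79, 0.19, -0.03]
    - [-0.79, 0.19, -0.03]
    - [-0.79, 0.19, -0.03]
    - [0, 0, 0]
    - [0, 0, 0]
  gripper: [5, 5, 5, 5, 5, 5, 5, 5, 5, 5, 5, 5, 5, 5, 5, 5]

```text
time_s: 49.15
tool_pos: [0.4668, 0.2505, 0.1263]
tool_rot: [-179.9, 44.7, 146.9]
force: [0.6, -0.6, -2.7]
grip_width: 0.0597
grasp_force: 30.0
```

Run:
```python
from h import *
o=telemetry.get_obs();print(o['time_s'],o['tool_pos'],o['tool_rot'],o['force'],o['grip_width'],o['qpos'])
b=[.0022,0,.0035]; c=[.47,.25]
plan(hold([*c,.058],146.8,-45,b))
```

```text
49.15 [0.46684745 0.25046728 0.12632194] [-179.90140248   44.70124028  146.86065976] [ 0.63279213 -0.56976494 -2.74628923] 0.05969841374033052 [-10.18706124  16.08124464 -53.38113304 119.77141675  61.34056436
  73.27948502 -38.03899689]
2 rows  ang [-0.0005, -0.0026, 0.0004]  d [2.197, 0.069, 2.349]  total [-0.001 -0.005  0.001] [4.39 0.14 4.7 ]
```

Call:
drive_tool:
  angular:
    - [0, -0.0013, 0]
    - [0, -0.0013, 0]
    - [0, -0.0013, 0]
    - [0, -0.0013, 0]
    - [0, 0, 0]
    - [0, 0, 0]
  delta_pos:
    - [1.1, 0.03, 1.17]
    - [1.1, 0.03, 1.17]
    - [1.1, 0.03, 1.17]
    - [1.1, 0.03, 1.17]
    - [0, 0, 0]
    - [0, 0, 0]
  gripper: [5, 5, 5, 5, 5, 5]

```text
time_s: 49.75
tool_pos: [0.4717, 0.2489, 0.0644]
tool_rot: [179.8, 45.2, 146.4]
force: [-0.1, 0.1, -2.5]
grip_width: 0.0598
grasp_force: 30.0
```

Run:
```python
from h import *
o=telemetry.get_obs();print(o['time_s'],o['tool_pos'],o['tool_rot'],o['force'],o['grip_width'])
b=[.0022,0,.0035];print(o['tool_pos']+rot(o['tool_rot']).apply(b))
```

```text
49.75 [0.47166806 0.24889479 0.064403  ] [179.84004308  45.2319626  146.39290081] [-0.07385846  0.12754153 -2.51775058] 0.05975450349045719
[0.47245264 0.24838511 0.06037626]
```

Call:
drive_tool:
  angular:
    - [0, 0.004, 0]
    - [0, 0, 0]
    - [0, 0, 0]
    - [0, 0, 0]
    - [0, 0, 0]
    - [0, 0, 0]
    - [0, 0, 0]
    - [0, 0, 0]
    - [0, 0, 0]
    - [0, 0, 0]
    - [0, 0, 0]
    - [0, 0, 0]
  delta_pos:
    - [0.2, 0, 0.2]
    - [0.13, 0, 0.13]
    - [0.06, 0, 0.06]
    - [0, 0, 0]
    - [0, 0, 0]
    - [0, 0, 0]
    - [0, 0, 0]
    - [0, 0, -2]
    - [0, 0, -3]
    - [0, 0, -3.5]
    - [0, 0, -3.5]
    - [0, 0, 0]
  gripper: [5, 5, 5, 5, 7, 8.7, 8.7, 8.7, 8.7, 8.7, 8.7, 8.7]

```text
time_s: 50.95
tool_pos: [0.3983, 0.3012, 0.1466]
tool_rot: [179.3, 45.1, 146.5]
force: [-0.0, 0.7, 0.1]
grip_width: 0.0868
grasp_force: 0.0
```

Run:
```python
from h import *
o=telemetry.get_obs();print(o['time_s'],o['tool_pos'],o['tool_rot'],o['force'])
c=[.4715,.249,.055]
ST=box(-.03,.03,-.02,.02,.015,.095)
W=cam('wrist'); m=blob(W,c,138,80);m=cv2.morphologyEx(m.astype(np.uint8),cv2.MORPH_CLOSE,np.ones((15,15)))>0; print(proj(W,c),m.sum(),fit([(W,m)],ST,[*c[:2],56]),fit([(W,m)],CH,[*c[:2],56]))
plan(at(c,146.5,-45,.13),at(c,146.5,45,.13))
```

```text
50.95 [0.39827668 0.30119291 0.1465603 ] [179.30358463  45.09210319 146.54484364] [-0.00265674  0.74093016  0.14315655]
[[310.49575749 239.32322458]] 10744 (array([ 0.4747,  0.2496, 61.4229]), np.float64(0.17)) (array([ 0.4904,  0.2375, 56.8564]), np.float64(0.371))
1 rows  ang [0.0089, 0.0021, 0.0005]  d [0.159, -0.174, -0.432]  total [0.009 0.002 0.001] [ 0.16 -0.17 -0.43]
11 rows  ang [0.0, 0.1428, 0.0]  d [-1.856, 0.0, 0.0]  total [0.    1.571 0.   ] [-20.42   0.     0.  ]
```

Standing, as the fit prefers the upright box. I'm swinging round to the other side.

Call:
drive_tool:
  angular:
    - [0.009, 0, 0]
    - [0, 0.1428, 0]
    - [0, 0.1428, 0]
    - [0, 0.1428, 0]
    - [0, 0.1428, 0]
    - [0, 0.1428, 0]
    - [0, 0.1428, 0]
    - [0, 0.1428, 0]
    - [0, 0.1428, 0]
    - [0, 0.1428, 0]
    - [0, 0.1428, 0]
    - [0, 0.1428, 0]
    - [0, 0, 0]
    - [0, 0, 0]
  delta_pos:
    - [0.15, -0.15, -0.8]
    - [-1.86, 0, 0]
    - [-1.86, 0, 0]
    - [-1.86, 0, 0]
    - [-1.86, 0, 0]
    - [-1.86, 0, 0]
    - [-1.86, 0, 0]
    - [-1.86, 0, 0]
    - [-1.86, 0, 0]
    - [-1.86, 0, 0]
    - [-1.86, 0, 0]
    - [-1.86, 0, 0]
    - [0, 0, 0]
    - [0, 0, 0]
  gripper: [8.7, 8.7, 8.7, 8.7, 8.7, 8.7, 8.7, 8.7, 8.7, 8.7, 8.7, 8.7, 8.7, 8.7]

```text
time_s: 52.4
tool_pos: [0.5443, 0.1956, 0.1575]
tool_rot: [-179.1, -44.6, 145.5]
force: [-0.7, -0.1, 0.5]
grip_width: 0.0873
grasp_force: 0.0
```

Run:
```python
from h import *
o=telemetry.get_obs();print(o['time_s'],o['tool_pos'],o['tool_rot'],o['qpos'])
c=[.472,.249,.055]
ST=box(-.03,.03,-.02,.02,.015,.095)
W=cam('wrist'); m=blob(W,c,138,80);m=cv2.morphologyEx(m.astype(np.uint8),cv2.MORPH_CLOSE,np.ones((15,15)))>0; print(proj(W,c),m.sum(),fit([(W,m)],ST,[*c[:2],56]))
plan(at(c,146.5,45,.12),at(c,146.5,45,.003))
```

```text
52.4 [0.54427876 0.19557754 0.15754083] [-179.08503957  -44.57864046  145.47275795] [ 22.24665013  46.67214651 -47.04643513  74.99336783  -3.35387599
  97.59008048  33.67692909]
[[323.17441352 248.44677096]] 6951 (array([ 0.4701,  0.251 , 58.1101]), np.float64(0.082))
1 rows  ang [-0.0029, 0.0116, -0.0082]  d [-1.224, 0.325, 1.753]  total [-0.003  0.012 -0.008] [-1.22  0.33  1.75]
3 rows  ang [-0.0, 0.0, 0.0]  d [-0.0, 0.0, 3.9]  total [-0.  0.  0.] [-0.   0.  11.7]
```

Call:
drive_tool:
  angular:
    - [-0.0015, 0.006, -0.004]
    - [-0.0015, 0.006, -0.004]
    - [0, 0, 0]
    - [0, 0, 0]
    - [0, 0, 0]
    - [0, 0, 0]
    - [0, 0, 0]
    - [0, 0, 0]
    - [0, 0, 0]
    - [0, 0, 0]
    - [0, 0, 0]
    - [0, 0, 0]
    - [0, 0, 0]
    - [0, 0, 0]
  delta_pos:
    - [-0.6, 0.15, 0.9]
    - [-0.6, 0.15, 0.9]
    - [0, 0, 3]
    - [0, 0, 2.5]
    - [0, 0, 2.2]
    - [0, 0, 2.1]
    - [0, 0, 1.8]
    - [0, 0, 0]
    - [0, 0, 0]
    - [0, 0, 0]
    - [0, 0, 0]
    - [0, 0, 0]
    - [0, 0, 0]
    - [0, 0, 0]
  gripper: [8.7, 8.7, 8.7, 8.7, 8.7, 8.7, 8.7, 8.7, 5, 5, 5, 5, 5, 5]

```text
time_s: 53.85
tool_pos: [0.4755, 0.2469, 0.0584]
tool_rot: [179.9, -44.8, 146.5]
force: [1.9, -1.3, 1.8]
grip_width: 0.0596
grasp_force: 30.0
```

Run:
```python
from h import *
o=telemetry.get_obs();print(o['time_s'],o['tool_pos'],o['tool_rot'],o['force'],o['grip_width'])
c=np.array([.4715,.2495,.055]); b=rot(o['tool_rot']).inv().apply(c-o['tool_pos']); print(b)
b[1]=0; c=[.4715,.2495]; y=o['tool_rot'][2]
plan(hold([*c,.13],y,45,b),hold([*c,.13],y,-45,b),hold([*c,.045],y,-45,b))
```

```text
53.85 [0.47551247 0.24686542 0.05835626] [179.91319343 -44.80037416 146.48202277] [ 1.85888659 -1.32606313  1.78245973] 0.05964652074331023
[ 1.04100637e-03 -2.79249602e-05  5.76375933e-03]
2 rows  ang [0.0008, 0.0017, 0.0]  d [2.646, 0.001, -2.656]  total [0.002 0.003 0.   ] [ 5.29  0.   -5.31]
11 rows  ang [0.0, -0.1428, -0.0]  d [0.082, 0.0, -0.015]  total [ 0.    -1.571 -0.   ] [ 0.91  0.   -0.16]
2 rows  ang [0.0, -0.0, 0.0]  d [3.005, 0.0, 3.005]  total [ 0. -0.  0.] [6.01 0.   6.01]
```

Call:
drive_tool:
  angular:
    - [0, 0, 0]
    - [0, 0, 0]
    - [0, 0, 0]
    - [0, -0.1428, 0]
    - [0, -0.1428, 0]
    - [0, -0.1428, 0]
    - [0, -0.1428, 0]
    - [0, -0.1428, 0]
    - [0, -0.1428, 0]
    - [0, -0.1428, 0]
    - [0, -0.1428, 0]
    - [0, -0.1428, 0]
    - [0, -0.1428, 0]
    - [0, -0.1428, 0]
    - [0, 0, 0]
    - [0, 0, 0]
  delta_pos:
    - [1.77, 0, -1.77]
    - [1.77, 0, -1.77]
    - [1.77, 0, -1.77]
    - [0.08, 0, -0.02]
    - [0.08, 0, -0.02]
    - [0.08, 0, -0.02]
    - [0.08, 0, -0.02]
    - [0.08, 0, -0.02]
    - [0.08, 0, -0.02]
    - [0.08, 0, -0.02]
    - [0.08, 0, -0.02]
    - [0.08, 0, -0.02]
    - [0.08, 0, -0.02]
    - [0.08, 0, -0.02]
    - [0, 0, 0]
    - [0, 0, 0]
  gripper: [5, 5, 5, 5, 5, 5, 5, 5, 5, 5, 5, 5, 5, 5, 5, 5]

```text
time_s: 55.45
tool_pos: [0.467, 0.2517, 0.1343]
tool_rot: [-179.8, 44.9, 146.7]
force: [0.4, 0.6, -3.0]
grip_width: 0.0596
grasp_force: 30.0
```

Run:
```python
from h import *
o=telemetry.get_obs();print(o['time_s'],o['tool_pos'],o['tool_rot'],o['force'],o['grip_width'],o['qpos'])
b=[.001,0,.0058]; c=[.4715,.2495]
plan(hold([*c,.045],146.5,-45,b))
```

```text
55.45 [0.4669941  0.25169031 0.1342529 ] [-179.76809409   44.89325013  146.74101346] [ 0.44607674  0.64118315 -2.99399824] 0.05962393966697481 [-12.87023922  14.64799056 -50.44371456 119.25556568  59.78923371
  73.04456093 -36.81351707]
2 rows  ang [-0.0005, -0.0009, 0.0015]  d [2.927, 0.039, 3.044]  total [-0.001 -0.002  0.003] [5.85 0.08 6.09]
```

Call:
drive_tool:
  angular:
    - [0, 0, 0]
    - [0, 0, 0]
    - [0, 0, 0]
    - [0, 0, 0]
    - [0, 0, 0]
    - [0, 0, 0]
  delta_pos:
    - [1.46, 0.02, 1.52]
    - [1.46, 0.02, 1.52]
    - [1.46, 0.02, 1.52]
    - [1.46, 0.02, 1.52]
    - [0, 0, 0]
    - [0, 0, 0]
  gripper: [5, 5, 5, 5, 5, 5]

```text
time_s: 56.05
tool_pos: [0.4715, 0.2497, 0.0522]
tool_rot: [180.0, 45.1, 146.2]
force: [1.3, 0.4, -2.8]
grip_width: 0.0594
grasp_force: 30.0
```

Run:
```python
from h import *
o=telemetry.get_obs();print(o['time_s'],o['tool_pos'],o['tool_rot'],o['force'],o['grip_width'])
b=[.001,0,.0058];print(o['tool_pos']+rot(o['tool_rot']).apply(b))
```

```text
56.05 [0.47153246 0.24972487 0.05218962] [179.9573852   45.11422381 146.21733453] [ 1.27679384  0.4316546  -2.82623421] 0.0594113979313872
[0.47436384 0.24783585 0.04738807]
```

Lower 12 mm, release, back off and rise.

Call:
drive_tool:
  angular:
    - [0, 0.002, 0]
    - [0, 0, 0]
    - [0, 0, 0]
    - [0, 0, 0]
    - [0, 0, 0]
    - [0, 0, 0]
    - [0, 0, 0]
    - [0, 0, 0]
    - [0, 0, 0]
    - [0, 0, 0]
    - [0, 0, 0]
    - [0, 0, 0]
    - [0, 0.13, 0]
    - [0, 0.13, 0]
    - [0, 0.13, 0]
    - [0, 0.13, 0]
    - [0, 0.13, 0]
    - [0, 0.13, 0]
    - [0, 0, 0]
  delta_pos:
    - [0.4, 0, 0.4]
    - [0.3, 0, 0.3]
    - [0.12, 0, 0.12]
    - [0.05, 0, 0.05]
    - [0, 0, 0]
    - [0, 0, 0]
    - [0, 0, 0]
    - [0, 0, 0]
    - [0, 0, -2]
    - [0, 0, -3]
    - [0, 0, -4]
    - [0, 0, -4]
    - [-1, 0, -2]
    - [-1, 0, -2]
    - [-1, 0, -2]
    - [0, 0, -2]
    - [0, 0, -2]
    - [0, 0, -2]
    - [0, 0, 0]
  gripper: [5, 5, 5, 5, 5, 7, 8.7, 8.7, 8.7, 8.7, 8.7, 8.7, 8.7, 8.7, 8.7, 8.7, 8.7, 8.7, 8.7]

```text
time_s: 57.95
tool_pos: [0.3745, 0.3153, 0.2566]
tool_rot: [179.7, 0.4, 146.0]
force: [0.3, 0.5, 0.4]
grip_width: 0.0872
grasp_force: 0.0
```

Run:
```python
from h import *
o=telemetry.get_obs();print(o['time_s'],o['tool_pos'],o['tool_rot'],o['force'],o['qpos'])
W=cam('wrist');S_=cam('scene');T=cam('top')
for c in [(.473,.249),(.6135,.181)]:
    X=[*c,.035]
    for p,t in((W,138),(S_,118)):
        try: m=blob(p,X,t,80 if p is W else 30); m=cv2.morphologyEx(m.astype(np.uint8),cv2.MORPH_CLOSE,np.ones((9,9)))>0; print(proj(p,X),m.sum(), fit([(p,m)],CH,[*c,54]))
        except Exception as e: print(e)
u,v=217,187; g=cv2.GaussianBlur(S_['pixels'].astype(np.float32).sum(2),(3,3),0)[v-5:v+6,u-6:u+7]; ys,xs=np.where(g<g.min()+50); print('mark px',u-6+xs.mean(),v-5+ys.mean(),len(xs))
print([(d['centre'],round(d['p'],2)) for d in models.search_frame(S_,'mark')])
```

```text
57.95 [0.37450692 0.3153151  0.25664069] [179.71419367   0.40347931 145.9855    ] [0.26746294 0.54826214 0.36998703] [  7.55526055  -0.61221802 -49.99744855 102.32151387  -0.1470169
  77.69972551  13.57525817]
[[315.93001878 321.60602235]] 1937 (array([ 0.4737,  0.2489, 56.2208]), np.float64(0.567))
[[392.87730349 257.64779224]] 825 (array([ 0.4711,  0.2477, 54.2794]), np.float64(0.069))
[[333.03687687 423.23356754]] 1562 (array([5.557000e-01, 2.209000e-01, 2.897524e+02]), np.float64(0.77))
[[339.89936389 275.60551143]] 832 (array([ 0.6357,  0.1727, 36.6717]), np.float64(0.09))
mark px 217.5 186.5 24
[([207.7, 249.9], 0.72), ([223.6, 189.3], 0.6)]
```

Run:
```python
from h import *
T=cam('top');S_=cam('scene')
bd=np.array([.4965,.226]); e=np.array([.887,.462])
for c in [(.472,.248),(.625,.177)]:
    X=[*c,.035]; m1=blob(T,X,138,25); m2=blob(S_,X,118,30)
    for n,B in(('flat',CH),('stand',box(-.03,.03,-.02,.02,.015,.095))):
        f=fit([(T,m1),(S_,m2)],B,[*c,50]); print(n,m1.sum(),m2.sum(),f, fit([(T,m1)],B,[*c,50])[0])
    r=f[0][:2]-bd; print('board frame',r@e, r@[-e[1],e[0]])
```

```text
flat 599 818 (array([  0.472 ,   0.2497, 235.528 ]), np.float64(0.073)) [  0.4723   0.2506 236.763 ]
stand 599 818 (array([  0.4795,   0.2477, 144.5282]), np.float64(0.342)) [  0.4695   0.2493 143.6737]
board frame -0.005053600000000015 0.027101900000000005
flat 501 840 (array([ 0.6358,  0.1735, 35.173 ]), np.float64(0.132)) [6.379000e-01 1.751000e-01 2.126742e+02]
stand 501 840 (array([  0.6338,   0.1762, 122.4693]), np.float64(0.311)) [  0.633    0.1762 125.1827]
board frame 0.09877750000000003 -0.10760520000000003
```

Both unmarked cheeses lie flat on the board. A was knocked about 2 cm but is still well inside the edges. The mark is under the needle and the robot is clear, so I hand in.

```bash
python3 -c "
from cell import env
print(env.sign_off())"
```

```text
the job is handed in; nothing more can be done
None
```

I handed the job in at about 58 s: all three cheeses are turned over, with the marked one mark up on the tray and the mark about 3 mm from the needle by camera. The other two lie flat on the board; one got knocked about 2 cm but is still inside the edges. The sign-off gave no verdict.

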